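# Fill the flip-cap favour tubes and nest the empty bowls

## Robot

A 6-joint arm with a two-finger parallel gripper is mounted at the origin on the work surface. World frame = base frame: x ahead of the robot, y to its left, z up, the work surface at z = 0. Lengths are in m, angles in rad, forces in N, time in s.
With the tool pointing down it reaches from about 0.3 to 0.775 m from the base axis. Payload 14.6 kg.
Tool frame: the origin (TCP) lies on the centre line of the jaws, within the pads' length; the fingertips stand 22 mm ahead of it and the grasp point (between the pads) lies 3 mm ahead of it; z points along the fingers, y is the line along which they close (so a half turn about z gives the same grasp; the last joint's range is limited). The gripper opens to 94 mm and grips with 3 to 60 N. Pads are 16 mm wide; open, the fingers measure 119 mm over their backs; the gripper's body (75 mm by 177 mm) begins 78 mm behind the grasp point.
Start: joints at [-1.366, 0.3, 1.521, -0, 1.321, -0.067], TCP at [0.148, -0.53, 0.203] pointing down, gripper open.
Joint ranges: [-3.03, 3.03], [-0.79, 2.21], [0.23, 2.52], [-1.04, 4.18], [0, 3.07], [-2.55, 2.55]. Speed limits (rad/s): [2.22, 2.22, 2.57, 3.14, 3.14, 3.14].

## Interface

Orientations are given as a unit quaternion [x, y, z, w].
In Python, from rig import manip gives the robot as it stands.
- The arm moves only by the tool move_arm, never from a script. Its argument "moves" is a list of rows, each a list of 4 numbers: the shift along the tool's x, y, z as a fraction of full scale, then the turn about the tool's z as a fraction of full scale. In form: [[dx, dy, dz, yaw], ...]. A call has 1 to 8 rows; each row shifts and turns the commanded pose from where the row before left it, along the tool's axes as they then stand; what a row does not reach is not made up. Full scale, the value 1, is 0.1 m for a shift and 180 degrees for a turn. A row lasts 1/12 s, in which the tool goes at most 41.7 mm and 7.16 degrees, less where a joint would pass 70% of its speed; a pose out of reach is approached as far as the arm can. A call with a number of a shift or a turn outside -1 to 1 is refused whole. A call with a gripper value outside its range is refused whole. "grip" is the closure, from -1 (fully open) to 1 (shut), set as the call begins (left out, the last holds). The fingers move at their own pace and stop on an object; "grip_force" is the grip in N (left out, the last holds). Time passes only in rows, so rows that do not move let the fingers close. It gives the time, the measured TCP pose, the force, the opening and the grip force at its end, in the units of the state.
- manip.read_state(): the state, without advancing time (a new reading comes with each control period).
- manip.get_image(name): name is "side" or "top" or "wrist"; returns a dict with "color" (384x512x3 uint8, red, green, blue), "K" (3x3 intrinsics, pixels), "distortion" ([k1, k2, p1, p2, k3] as OpenCV has them; the pictures are not rectified), "origin" and "attitude" of the camera in the world. Camera axes: x right, y down, z forward; pixel columns grow to the right and rows downward; lengths in m; the calibration is good to about 2 mm. A picture is of the moment at which its call begins. There is no depth.
- manip.job_done(): hands the job in; it is judged then, once.
Trained networks look in a picture, given as the dict that the camera call returned (one of the last four; its "shot" number tells which), for a name from the list of things; names that differ only in an ending like _2 or _b are one class to them, and where a whole thing is asked for, a point or a joint stands for the part that bears it (a point fixed in the world has none). Each returns a list of dicts, best first, with "score" (0 to 1); they miss things now and then, are a little off and sometimes report something else, mostly with a low value. They report only what shows in the picture. A call takes as long as a camera call. They do not tell look-alikes from the thing itself.
- manip.search_frame(picture, thing): "point" ([x, y, z] in m, in world coordinates, good to about 4 mm: the middle of the surface that is visible of it).
- manip.masks_of(picture, thing): "region" (384x512 bool, what is visible of it).
The state is a dict: "t": time; "joints": joint angles; "joint_vel": joint speeds; "joint_torque": joint torques, N m; "ee_pos": TCP position; "orientation": TCP orientation; "contact_force": force on the tool from outside, world axes, zero at the start; "ft_torque": the same for the moment, N m; "width": opening from 0.0 (shut) to 1.0 (fully open); "grasp_force": force on a finger pad.
Only numpy, scipy, OpenCV 4.12 (cv2) and the standard library are available. Lean on these libraries where they do the work, as an engineer would, in place of code of your own. Each camera call takes 0.05 s, during which the arm holds its last target. There are 200 camera calls.

## Task

Pack the party favours: put every chocolate from the bowls into the clear tubes in the rack, at most one to a tube, flicking open the caps you need, and then press all three caps fully shut, also on a tube that stays empty. Clear up by nesting the empty bowls inside one another, largest at the bottom and each sitting flat, standing upright on the table, and leave everything else where it is.

Things in the scene. Friction and masses are not known exactly. Their poses are not given: they have to be found in the camera images.
- choc1: dark brown chocolate, 20 x 20 x 16 mm, 12 g, lying in one of the bowls at the start, at a random yaw; some starts have only two chocolates (a missing one reads None from the start). Origin at its centre; its z axis is the 16 mm way.
- choc2: dark brown chocolate, 20 x 20 x 16 mm, 12 g, lying in one of the bowls at the start, at a random yaw; some starts have only two chocolates (a missing one reads None from the start). Origin at its centre; its z axis is the 16 mm way.
- choc3: dark brown chocolate, 20 x 20 x 16 mm, 12 g, lying in one of the bowls at the start, at a random yaw; some starts have only two chocolates (a missing one reads None from the start). Origin at its centre; its z axis is the 16 mm way.
- bowl_l: largest of three mint-green round bowls: 142 mm across the rim, 138 at the foot, 42 high, wall 3, flat floor 6 thick, 160 g. Loose; origin: centre of its underside, z up.
- bowl_m: middle of three mint-green round bowls: 120 mm across the rim, 116 at the foot, 46 high, wall 3, flat floor 6 thick, 120 g. Loose; origin: centre of its underside, z up. Nested in the next larger (8 mm spare all round), its underside lies 6 mm and its rim 10 mm above the larger one's, so a pinch of the top of its wall leaves room for the outer finger.
- bowl_s: smallest of three mint-green round bowls: 98 mm across the rim, 94 at the foot, 50 high, wall 3, flat floor 6 thick, 90 g. Loose; origin: centre of its underside, z up. Nested in the next larger (8 mm spare all round), its underside lies 6 mm and its rim 10 mm above the larger one's, so a pinch of the top of its wall leaves room for the outer finger.
- tube1: clear tube fixed upright in the fixed wooden rack: 44 mm outside, 39 inside, 75 tall, floor 4 thick. Origin: centre of its underside, 10 mm above the table; z up. Cap hinge axis: parallel to its y at x = +23, z = +75 mm (cap underside level when shut); the tab is on the -x side. Places vary; tubes 80 mm apart along y, wooden blocks between them reach 45 mm above the table.
- cap1 (a joint): angle of tube1's white flip cap in rad: 0 fully shut, grows as the tab is lifted, stop at 2.0 (leaning back past upright). Disc 46 mm across, 6 mm thick. A stiff hinge (0.05 N m of friction): it stays at whatever angle it is left. No latch.
- tab1 (a point): centre of the grip tab of tube1's cap, 59 mm from the hinge axis and 3 mm above the cap's underside when shut. Tab: 12 mm wide (along the tube's y), 24 long, 8 thick, free end 10 mm beyond this point. It can be pinched across its width from above at any cap angle and turns between the pads while the hand follows the arc.
- tube2: clear tube fixed upright in the fixed wooden rack: 44 mm outside, 39 inside, 75 tall, floor 4 thick. Origin: centre of its underside, 10 mm above the table; z up. Cap hinge axis: parallel to its y at x = +23, z = +75 mm (cap underside level when shut); the tab is on the -x side. Places vary; tubes 80 mm apart along y, wooden blocks between them reach 45 mm above the table.
- cap2 (a joint): angle of tube2's white flip cap in rad: 0 fully shut, grows as the tab is lifted, stop at 2.0 (leaning back past upright). Disc 46 mm across, 6 mm thick. A stiff hinge (0.05 N m of friction): it stays at whatever angle it is left. No latch.
- tab2 (a point): centre of the grip tab of tube2's cap, 59 mm from the hinge axis and 3 mm above the cap's underside when shut. Tab: 12 mm wide (along the tube's y), 24 long, 8 thick, free end 10 mm beyond this point. It can be pinched across its width from above at any cap angle and turns between the pads while the hand follows the arc.
- tube3: clear tube fixed upright in the fixed wooden rack: 44 mm outside, 39 inside, 75 tall, floor 4 thick. Origin: centre of its underside, 10 mm above the table; z up. Cap hinge axis: parallel to its y at x = +23, z = +75 mm (cap underside level when shut); the tab is on the -x side. Places vary; tubes 80 mm apart along y, wooden blocks between them reach 45 mm above the table.
- cap3 (a joint): angle of tube3's white flip cap in rad: 0 fully shut, grows as the tab is lifted, stop at 2.0 (leaning back past upright). Disc 46 mm across, 6 mm thick. A stiff hinge (0.05 N m of friction): it stays at whatever angle it is left. No latch.
- tab3 (a point): centre of the grip tab of tube3's cap, 59 mm from the hinge axis and 3 mm above the cap's underside when shut. Tab: 12 mm wide (along the tube's y), 24 long, 8 thick, free end 10 mm beyond this point. It can be pinched across its width from above at any cap angle and turns between the pads while the hand follows the arc.
- vase: bud vase with a tight posy of flowers, about 55 mm across, 155 mm tall; a bystander, leave it where it is. Origin at its underside's centre.
- jar: jar of sprinkles, 64 mm across, 100 mm tall; a bystander, leave it where it is. Origin at its underside's centre.
- macaron: macaron, 44 mm across, 22 mm high; a bystander, leave it where it is. Origin at its underside's centre.
- cookie: flat round cookie, 60 mm across, 10 mm high; a bystander, leave it where it is. Origin at its underside's centre.
- scoop: serving spoon lying flat; a bystander, leave it where it is.
- giftbox: favour box, 60 x 60 x 45 mm high; a bystander, leave it where it is. Origin at its underside's centre.
Mind the look-alikes: they are no part of the job. Leave any blue or yellow look-alike of the bowl_s alone.

How it is judged:
On the way, in this order (a step that is already met when the one before it is completed fails the run):
1. every chocolate lies in a tube, at most one in each (((horizontal distance between choc1 and tube1 below 0.021 m and z of choc1 in the frame of tube1 between 0.002 and 0.055 m) or (horizontal distance between choc1 and tube2 below 0.021 m and z of choc1 in the frame of tube2 between 0.002 and 0.055 m) or (horizontal distance between choc1 and tube3 below 0.021 m and z of choc1 in the frame of tube3 between 0.002 and 0.055 m)) and ((horizontal distance between choc2 and tube1 below 0.021 m and z of choc2 in the frame of tube1 between 0.002 and 0.055 m) or (horizontal distance between choc2 and tube2 below 0.021 m and z of choc2 in the frame of tube2 between 0.002 and 0.055 m) or (horizontal distance between choc2 and tube3 below 0.021 m and z of choc2 in the frame of tube3 between 0.002 and 0.055 m)) and ((horizontal distance between choc3 and tube1 below 0.021 m and z of choc3 in the frame of tube1 between 0.002 and 0.055 m) or (horizontal distance between choc3 and tube2 below 0.021 m and z of choc3 in the frame of tube2 between 0.002 and 0.055 m) or (horizontal distance between choc3 and tube3 below 0.021 m and z of choc3 in the frame of tube3 between 0.002 and 0.055 m)) and horizontal distance between choc1 and choc2 above 0.04 m and horizontal distance between each of choc1, choc2 and choc3 above 0.04 m), for 0.2 s.
2. all three caps are pressed shut (value of joint each of cap1, cap2, cap3 below 0.06 rad), for 0.2 s.
At the end, for the whole second after the job is handed in: Each chocolate lies in a tube (within 21 mm of its axis, below the mouth), no two together; all caps within 0.06 rad of shut; bowls nested small in middle in large (underside 2-11 mm above the other's, centres within 14 mm, level to 0.09 rad), the largest on the table, at rest (all of step 1 and all of step 2 and horizontal distance between bowl_m and bowl_l below 0.014 m and z of bowl_m in the frame of bowl_l between 0.002 and 0.011 m and angle between each of bowl_m, bowl_s, bowl_l's own z axis and vertical below 0.09 rad and linear speed of each of bowl_m, bowl_s, bowl_l below 0.03 m/s and horizontal distance between bowl_s and bowl_m below 0.014 m and z of bowl_s in the frame of bowl_m between 0.002 and 0.011 m and height (world z) of bowl_l below 0.01 m); the robot touches nothing.
It fails at once if the vase, jar, macaron, cookie, spoon or favour box is pushed away or knocked over (moved more than 40 mm) (distance of any of vase, jar, macaron, cookie, scoop, giftbox from where it was at the start of the episode above 0.04 m).
Of choc1, choc2, choc3 only 2 to 3 are there at a start; the rules pass over those that are not, and their reading is None.
At some moment in a run one of bowl_l, bowl_m, bowl_s may be knocked a few centimetres aside while the robot is not near it.
Once in a run the grip may slacken for a moment while it holds something.
It also fails if it takes over 210 s, if anything falls off the work surface, if the arm or the gripper's body presses on something with over 40 N, if the wrist force passes 120 N, or if a joint passes its speed limit or range.

## Working session

There is one attempt and no reset: what is moved stays moved. The work goes in short steps, Python scripts to look and compute and a tool call to move; the robot and the scene stay as the last step left them, time stands still between calls to the robot, and variables do not carry over. Pictures are saved under pics/ and viewed, at most 14 in all, crops included, and the job is handed in when it is done.

Besides the shell and the picture viewer there is one more tool, called after "Emit:" as name(argument=value, ...) on one line, values as JSON. move_arm: Moves the arm, as the interface text tells. Its arguments: {"type":"object","properties":{"moves":{"type":"array","items":{"type":"array","items":{"type":"number"}}},"grip":{"type":"number"},"grip_force":{"type":"number"}},"required":["moves"]}

```bash
ls; mkdir -p pics
cat > h.py <<'E'
from rig import manip
import numpy as np, cv2
from scipy.spatial.transform import Rotation as R
def shot(n,save=None):
    p=manip.get_image(n)
    if save: cv2.imwrite(f'pics/{save}.png',cv2.cvtColor(p['color'],cv2.COLOR_RGB2BGR))
    return p
def find(p,things,k=3):
    for t in things:
        for d in manip.search_frame(p,t)[:k]: print(t,round(d['score'],2),np.round(d['point'],3))
E
python3 - <<'E'
from h import *
s=manip.read_state(); print({k:np.round(v,3).tolist() for k,v in s.items()})
for n in ('top','side'):
    p=shot(n,n+'0'); print(n,p['origin'],p['attitude'],p['K'].tolist() if n=='top' else '',p.keys())
    find(p,['choc1','bowl_l','bowl_m','bowl_s','tube1','tab1','vase','jar','macaron','cookie','scoop','giftbox'],5)
E
```

```text
pics
{'t': 0.0, 'joints': [-1.366, 0.3, 1.522, 0.0, 1.321, -0.067], 'joint_vel': [0.0, -0.001, -0.002, -0.0, 0.0, -0.001], 'joint_torque': [-0.0, -53.181, -35.274, 0.071, 0.024, -0.0], 'ee_pos': [0.148, -0.53, 0.203], 'orientation': [0.991, 0.135, -0.0, -0.001], 'contact_force': [0.055, 0.556, 0.454], 'ft_torque': [0.02, -0.006, 0.073], 'grasp_force': 0.0, 'width': 1.001}
top [ 4.11873200e-01 -3.70982600e-04  1.35320939e+00] [ 0.71417315 -0.69892106  0.02290346 -0.03068382] [[452.0965236481075, 0.0, 262.2647202307974], [0.0, 452.0965236481075, 191.01696277880146], [0.0, 0.0, 1.0]] dict_keys(['color', 'K', 'distortion', 'origin', 'attitude', 'shot'])
choc1 0.6 [0.586 0.324 0.022]
choc1 0.39 [0.451 0.13  0.023]
bowl_l 0.92 [0.196 0.339 0.008]
bowl_l 0.89 [0.648 0.091 0.002]
bowl_l 0.87 [0.444 0.131 0.008]
bowl_l 0.73 [ 0.375 -0.15   0.004]
bowl_m 0.92 [0.196 0.339 0.008]
bowl_m 0.89 [0.648 0.091 0.002]
bowl_m 0.87 [0.444 0.131 0.008]
bowl_m 0.73 [ 0.375 -0.15   0.004]
bowl_s 0.92 [0.196 0.339 0.008]
bowl_s 0.89 [0.648 0.091 0.002]
bowl_s 0.87 [0.444 0.131 0.008]
bowl_s 0.73 [ 0.375 -0.
[... 909 characters left out ...]
327 0.244 0.008]
bowl_m 0.84 [0.453 0.12  0.018]
bowl_m 0.75 [0.592 0.32  0.01 ]
bowl_s 0.96 [0.204 0.328 0.008]
bowl_s 0.95 [ 0.377 -0.169  0.024]
bowl_s 0.86 [0.327 0.244 0.008]
bowl_s 0.84 [0.453 0.12  0.018]
bowl_s 0.75 [0.592 0.32  0.01 ]
tube1 0.87 [ 0.531 -0.177  0.078]
tube1 0.68 [ 0.513 -0.257  0.077]
tube1 0.64 [0.582 0.326 0.024]
tube1 0.55 [ 0.572 -0.115  0.082]
tab1 0.7 [ 0.514 -0.26   0.1  ]
tab1 0.66 [ 0.592 -0.121  0.117]
tab1 0.61 [0.453 0.119 0.02 ]
tab1 0.5 [ 0.536 -0.191  0.092]
vase 0.75 [0.779 0.008 0.097]
jar 0.83 [0.72  0.281 0.07 ]
macaron 0.44 [ 0.389 -0.036  0.024]
cookie 0.48 [ 0.684 -0.055  0.01 ]
scoop 0.83 [0.377 0.367 0.011]
giftbox 0.59 [ 0.691 -0.32   0.039]
```

```bash
python3 -c "
import cv2
for n in ('top','side'):
    i=cv2.imread(f'pics/{n}0.png'); cv2.imwrite(f'pics/{n}0b.png',cv2.resize(i,(800,600),interpolation=cv2.INTER_CUBIC))"
```

```text
(no output)
```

View pics/top0b.png

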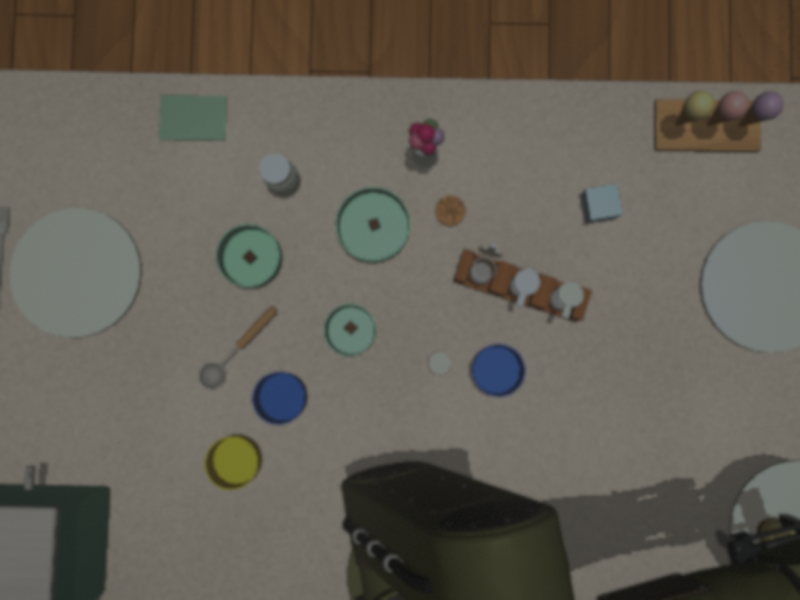

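View pics/side0b.png

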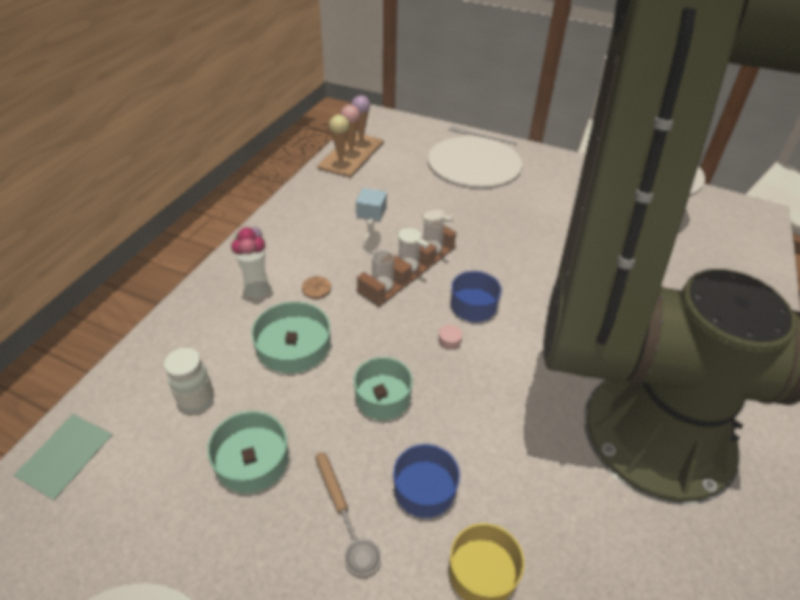

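Three chocolates sit in three green bowls: l ≈(0.65,0.09), m ≈(0.59,0.32) and s ≈(0.45,0.13). In the 800 px top view the rack spans (460,255)–(590,310). Its left tube (483,268) is open and the other two are capped, with tabs facing the robot. I'll go over the rack for a wrist view.

```bash
cat >> h.py <<'E'
def pose():
    s=manip.read_state(); M=R.from_quat(s['orientation']).as_matrix()
    return np.array(s['ee_pos']),np.arctan2(M[1,0],M[0,0])
def plan(wps,step=.038,start=None):
    """wps: (x,y,z,heading[,step]); prints rows (tool-frame fractions)."""
    p,h=start if start is not None else pose(); rows=[]
    for w in wps:
        t=np.array(w[:3]); st=w[4] if len(w)>4 else step
        dh=(w[3]-h+np.pi)%(2*np.pi)-np.pi
        n=max(1,int(np.ceil(max(np.linalg.norm(t-p)/st,abs(dh)/.12))))
        p0,h0=p.copy(),h
        for i in range(1,n+1):
            d=p0+(t-p0)*i/n-p; x=np.array([np.cos(h),np.sin(h),0]); y=np.array([np.sin(h),-np.cos(h),0])
            r=np.round([d@x*10,d@y*10,-d[2]*10,(h-(h0+dh*i/n))/np.pi],3)
            p=p+(r[0]*x+r[1]*y-r[2]*np.array([0,0,1]))/10; h=h-r[3]*np.pi; rows.append((r+0).tolist())
        print(len(rows),'->',w)
    for i in range(0,len(rows),8): print(rows[i:i+8])
    return p,h
def K(p):return p['K'],p['distortion']
def ray(p,uv):
    u=cv2.undistortPoints(np.array(uv,float).reshape(-1,1,2),np.array(p['K']),np.array(p['distortion']))[:,0]
    return np.c_[u,np.ones(len(u))]@R.from_quat(p['attitude']).as_matrix().T
def onz(p,uv,z):
    d=ray(p,uv); o=np.array(p['origin']); return o+d*((z-o[2])/d[:,2])[:,None]
def proj(p,X):
    c=(np.array(X,float).reshape(-1,3)-p['origin'])@R.from_quat(p['attitude']).as_matrix()
    return cv2.projectPoints(c,np.zeros(3),np.zeros(3),np.array(p['K']),np.array(p['distortion']))[0][:,0]
E
python3 - <<'E'
from h import *
plan([(0.50,-0.19,0.28,-0.284)])
E
```

```text
14 -> (0.5, -0.19, 0.28, -0.284)
[[0.308, -0.166, -0.055, 0.013], [0.3, -0.179, -0.055, 0.012], [0.294, -0.19, -0.055, 0.013], [0.285, -0.201, -0.055, 0.013], [0.277, -0.214, -0.055, 0.012], [0.269, -0.223, -0.054, 0.013], [0.26, -0.234, -0.055, 0.012], [0.251, -0.244, -0.055, 0.013]]
[[0.24, -0.254, -0.055, 0.013], [0.23, -0.264, -0.055, 0.012], [0.219, -0.272, -0.055, 0.013], [0.209, -0.28, -0.055, 0.013], [0.197, -0.289, -0.055, 0.012], [0.185, -0.297, -0.055, 0.013]]
```

Emit:
move_arm(moves=[[0.308, -0.166, -0.055, 0.013], [0.3, -0.179, -0.055, 0.012], [0.294, -0.19, -0.055, 0.013], [0.285, -0.201, -0.055, 0.013], [0.277, -0.214, -0.055, 0.012], [0.269, -0.223, -0.054, 0.013], [0.26, -0.234, -0.055, 0.012], [0.251, -0.244, -0.055, 0.013]], grip=0.15)

```text
t: 1.97
ee_pos: [0.35, -0.3343, 0.2475]
orientation: [1.0, -0.024, 0.0, 0.0]
contact_force: [0.5, -0.3, 0.2]
width: 0.47
grasp_force: 0.0
```

Emit:
move_arm(moves=[[0.24, -0.254, -0.055, 0.013], [0.23, -0.264, -0.055, 0.012], [0.219, -0.272, -0.055, 0.013], [0.209, -0.28, -0.055, 0.013], [0.197, -0.289, -0.055, 0.012], [0.185, -0.297, -0.055, 0.013], [0, 0, 0, 0], [0, 0, 0, 0]])

```text
t: 2.63
ee_pos: [0.5007, -0.1889, 0.2799]
orientation: [0.99, -0.14, -0.0, 0.0]
contact_force: [-1.5, 0.6, -0.0]
width: 0.425
grasp_force: 0.0
```

Run:
```python
from h import *
print(pose(), manip.read_state()['t'])
p=shot('wrist','w1'); print(p['origin'],R.from_quat(p['attitude']).as_matrix().round(3).tolist(),p['K'][0],p['distortion'])
find(p,['tube1','cap1','tab1'],5)
im=cv2.imread('pics/w1.png'); cv2.imwrite('pics/w1b.png',cv2.resize(im,(800,600),interpolation=cv2.INTER_CUBIC))
```

```text
(array([ 0.50066036, -0.1889085 ,  0.27990585]), np.float64(-0.281453978675141)) 2.6333
[ 0.5755988  -0.21061099  0.46162172] [[-0.278, -0.926, -0.256], [-0.961, 0.268, 0.075], [-0.001, 0.267, -0.964]] [335.70012057   0.         251.18526297] [-0.01781746  0.          0.          0.          0.        ]
tube1 0.87 [ 0.52  -0.265  0.095]
tube1 0.86 [ 0.569 -0.117  0.068]
tube1 0.74 [ 0.54  -0.193  0.089]
cap1 0.94 [ 0.591 -0.134  0.129]
cap1 0.94 [ 0.514 -0.272  0.098]
cap1 0.68 [ 0.54  -0.19   0.093]
tab1 0.92 [ 0.519 -0.267  0.098]
tab1 0.86 [ 0.589 -0.129  0.13 ]
tab1 0.82 [ 0.538 -0.19   0.091]
```

View pics/w1b.png

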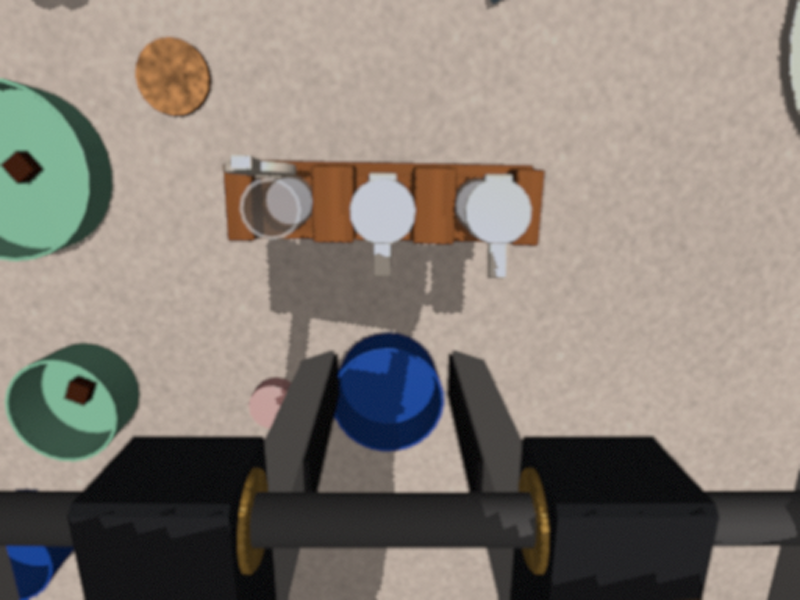

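The wrist view shows the open tube's mouth at (272,208), the shut discs at (383,210) and (495,211), and the tabs at (382,258) and (497,260). The third cap is tipped back behind its tube. Next I'll turn these pixels into tube positions.

Run:
```python
from h import *
p=shot('wrist')
P=onz(p,np.array([[272,208]])*.64,.085); C=onz(p,np.array([[383,210],[495,211]])*.64,.091); T=onz(p,np.array([[382,258],[497,260]])*.64,.092)
print(P.round(4),C.round(4),T.round(4))
for t in ('cap1','tube1'):
  for d in manip.masks_of(p,t)[:4]:
    m=d['region'].astype(np.uint8); ys,xs=np.nonzero(m); print(t,d['score'],xs.min(),xs.max(),ys.min(),ys.max())
    if t=='cap1':
        # disc: rows wide; centre by distance transform
        D=cv2.distanceTransform(m,cv2.DIST_L2,5); i=np.unravel_index(D.argmax(),D.shape); print(' disc',i[::-1],D.max(),onz(p,[i[::-1]],.091).round(4))
c=np.vstack([P,C]); d=c[0]-c[2]; print('line heading',np.arctan2(d[1],d[0])-np.pi/2,np.linalg.norm(c[0]-c[1]),np.linalg.norm(c[1]-c[2]))
```

```text
[[ 0.564  -0.1203  0.085 ]] [[ 0.5409 -0.1959  0.091 ]
 [ 0.5181 -0.271   0.091 ]] [[ 0.5086 -0.1855  0.092 ]
 [ 0.484  -0.2642  0.092 ]]
cap1 0.89 222 263 111 174
 disc (np.int64(242), np.int64(134)) 20.181396 [[ 0.5422 -0.1927  0.091 ]]
cap1 0.85 296 337 109 176
 disc (np.int64(316), np.int64(134)) 20.772097 [[ 0.5195 -0.2704  0.091 ]]
cap1 0.67 141 186 97 113
 disc (np.int64(150), np.int64(104)) 7.0 [[ 0.6006 -0.1074  0.091 ]]
tube1 0.92 141 197 98 152
tube1 0.79 290 337 110 177
tube1 0.67 222 263 109 175
line heading -0.295155716053906 0.07931231644800814 0.07848720543686968
```

```bash
cat >> h.py <<'E'
HD=-0.29; U=np.array([np.cos(HD),np.sin(HD),0]); V=np.array([-np.sin(HD),np.cos(HD),0])
TB={'A':np.array([.5643,-.1185,0]),'B':np.array([.5414,-.1952,0]),'C':np.array([.5185,-.2719,0])}
def tab(k,th,up=.016):
    q=TB[k]+U*(.023-.059*np.cos(th)+.003*np.sin(th)); return (q[0],q[1],.085+.059*np.sin(th)+.003*np.cos(th)+up,HD)
E
python3 - <<'E'
from h import *
a=plan([tab('C',0,.07),tab('C',0,.016,)]); print('close')
a=plan([tab('C',t) for t in np.arange(.15,1.96,.15)],start=a); print('open')
a=plan([tab('C',1.95,.07),tab('B',0,.12),tab('B',0,.016)],start=a)
E
```

```text
4 -> (np.float64(0.4840032204815429), np.float64(-0.2616057198962259), np.float64(0.15800000000000003), -0.29)
6 -> (np.float64(0.4840032204815429), np.float64(-0.2616057198962259), np.float64(0.10400000000000001), -0.29)
[[0.013, 0.181, 0.305, 0.0], [0.013, 0.181, 0.306, 0.001], [0.013, 0.181, 0.305, 0.0], [0.013, 0.181, 0.305, 0.0], [0.0, 0.0, 0.27, 0.0], [0.0, 0.0, 0.27, 0.0]]
close
1 -> (np.float64(0.48506765770916294), np.float64(-0.26192336157544827), np.float64(0.11278316304975049), -0.29)
2 -> (np.float64(0.487377875375416), np.float64(-0.2626127600668167), np.float64(0.12130170166039586), -0.29)
3 -> (np.float64(0.49088199097205176), np.float64(-0.26365843296647024), np.float64(0.1293643078196206), -0.29)
4 -> (np.float64(0.4955013096171948), np.float64(-0.2650368967154195), np.float64(0.13678991277503613), -0.29)
5 -> (np.float64(0.5011320913727353), np.float64(-0.26671719398965466), np.float64(0.14341175344799817), -0.29)
6 -> (np.float64(0.5076478810196892), np.float64(-0.2686615889349024), np.float64(0.1490811175728335), -0.29)
7 -> (np.float64(0.5149023479697945), np.fl
[... 960 characters left out ...]
6, 0.0, -0.021, 0.0], [0.089, 0.0, -0.009, 0.0], [0.088, 0.0, 0.005, 0.0], [0.087, 0.0, 0.018, 0.0], [0.083, 0.0, 0.031, 0.0]]
open
2 -> (np.float64(0.564138806363293), np.float64(-0.285519203382573), np.float64(0.20869808069117443), -0.29)
6 -> (np.float64(0.5069032204815429), np.float64(-0.18490571989622592), np.float64(0.20800000000000002), -0.29)
9 -> (np.float64(0.5069032204815429), np.float64(-0.18490571989622592), np.float64(0.10400000000000001), -0.29)
[[0.0, 0.0, -0.27, 0.0], [0.0, 0.0, -0.27, 0.0], [-0.209, -0.2, 0.002, 0.0], [-0.209, -0.201, 0.002, 0.0], [-0.209, -0.2, 0.001, 0.0], [-0.208, -0.2, 0.002, 0.0], [0.0, 0.0, 0.347, 0.0], [0.0, 0.0, 0.346, 0.0]]
[[0.0, 0.0, 0.347, 0.0]]
```

Emit:
move_arm(moves=[[0.013, 0.181, 0.305, 0.0], [0.013, 0.181, 0.306, 0.001], [0.013, 0.181, 0.305, 0.0], [0.013, 0.181, 0.305, 0.0], [0, 0, 0, 0], [0.0, 0.0, 0.27, 0.0], [0.0, 0.0, 0.27, 0.0], [0, 0, 0, 0]], grip=0.45, grip_force=10)

```text
t: 3.65
ee_pos: [0.4829, -0.2599, 0.1006]
orientation: [0.99, -0.143, -0.003, -0.001]
contact_force: [-0.4, -0.1, -0.7]
width: 0.275
grasp_force: 0.0
```

Emit:
move_arm(moves=[[0, 0, 0, 0], [0, 0, 0, 0], [0, 0, 0, 0], [0, 0, 0, 0]], grip=1)

```text
t: 3.98
ee_pos: [0.4855, -0.2602, 0.1059]
orientation: [0.99, -0.143, 0.001, -0.0]
contact_force: [1.9, 7.2, 1.3]
width: 0.12
grasp_force: 10.0
```

Emit:
move_arm(moves=[[0.011, 0.0, -0.088, 0.0], [0.025, 0.0, -0.085, 0.0], [0.036, 0.0, -0.081, 0.0], [0.048, 0.0, -0.074, 0.0], [0.059, 0.0, -0.066, 0.0], [0.068, 0.0, -0.057, 0.0], [0.076, 0.001, -0.046, 0.0], [0.081, 0.0, -0.034, 0.0]])

```text
t: 4.65
ee_pos: [0.524, -0.2728, 0.1583]
orientation: [0.99, -0.143, 0.0, 0.0]
contact_force: [0.3, -0.4, -0.2]
width: 0.003
grasp_force: 0.0
```

Emit:
move_arm(moves=[[0.086, 0.0, -0.021, 0.0], [0.089, 0.0, -0.009, 0.0], [0.088, 0.0, 0.005, 0.0], [0.087, 0.0, 0.018, 0.0], [0.083, 0.0, 0.031, 0.0], [0, 0, 0, 0]])

```text
t: 5.15
ee_pos: [0.5656, -0.2849, 0.1541]
orientation: [0.99, -0.143, -0.0, -0.0]
contact_force: [-0.5, 0.8, 0.5]
width: 0.006
grasp_force: 0.0
```

Run:
```python
from h import *
s=manip.read_state(); print(pose(),s['width'],s['contact_force'],tab('C',1.95))
```

```text
(array([ 0.56563333, -0.28491063,  0.15412073]), np.float64(-0.2873112062542461)) 0.005965574034917481 [-0.450938    0.80186656  0.54050839] (np.float64(0.564138806363293), np.float64(-0.285519203382573), np.float64(0.1546980806911744), -0.29)
```

Run:
```python
from h import *
p=shot('wrist','w2'); find(p,['tab1'],4)
p=shot('side','s2'); find(p,['tab1'],4)
a=cv2.imread('pics/w2.png'); b=cv2.imread('pics/s2.png')[100:230,200:330]
cv2.imwrite('pics/c2.png',np.hstack([a,cv2.resize(b,(288,384),interpolation=cv2.INTER_CUBIC)]))
```

```text
tab1 0.84 [ 0.591 -0.128  0.121]
tab1 0.68 [ 0.508 -0.263  0.114]
tab1 0.59 [ 0.543 -0.194  0.092]
tab1 0.66 [ 0.516 -0.259  0.108]
tab1 0.64 [ 0.592 -0.122  0.117]
tab1 0.59 [0.777 0.008 0.1  ]
tab1 0.55 [ 0.54  -0.192  0.09 ]
```

View pics/c2.png

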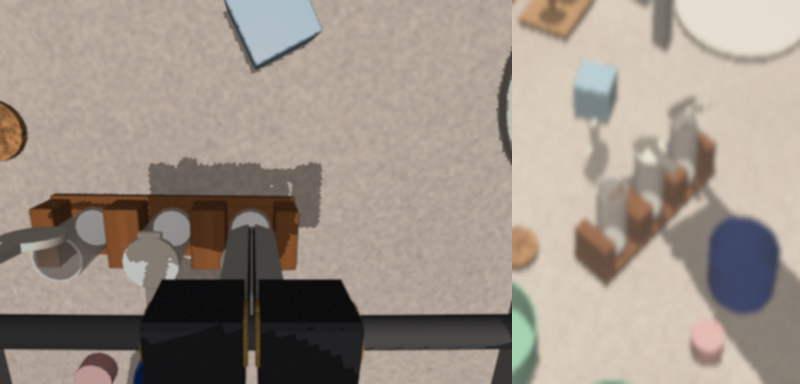

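Cap C stopped at about 45–50° because the pinch slipped. I'll finish it by sweeping the closed fingers along behind its underside, then pinch-lift B and sweep that one too.

```bash
cat >> h.py <<'E'
def at(k,x,z,y=0,h=HD): q=TB[k]+U*x+V*y; return (q[0],q[1],z,h)
E
python3 - <<'E'
from h import *
a=plan([at('C',.048,.195),at('C',-.055,.195),at('C',-.055,.128),at('C',-.02,.128),at('C',.02,.128,0,HD,)+(.015,)]); print('up')
a=plan([at('C',.0,.16),tab('B',0,.10),tab('B',0,.011)],start=a);print('close')
a=plan([tab('B',t,.011) for t in np.arange(.15,1.01,.17)],start=a); print('open')
E
```

```text
2 -> (np.float64(0.5644957060246094), np.float64(-0.2856257068050321), 0.195, -0.29)
5 -> (np.float64(0.4657965868468016), np.float64(-0.25617262761923404), 0.195, -0.29)
7 -> (np.float64(0.4657965868468016), np.float64(-0.25617262761923404), 0.128, -0.29)
8 -> (np.float64(0.49933512248974604), np.float64(-0.26618095549790327), 0.128, -0.29)
11 -> (np.float64(0.5376648775102539), np.float64(-0.2776190445020967), 0.128, -0.29, 0.015)
[[0.001, 0.005, -0.201, 0.0], [0.001, 0.004, -0.201, 0.001], [-0.343, 0.0, 0.0, 0.0], [-0.343, 0.001, 0.0, 0.0], [-0.344, 0.0, 0.0, 0.0], [0.0, 0.0, 0.335, 0.0], [0.0, 0.0, 0.335, 0.0], [0.35, 0.0, 0.0, 0.0]]
[[0.133, 0.0, 0.0, 0.0], [0.134, 0.0, 0.0, 0.0], [0.133, -0.001, 0.0, 0.0]]
up
1 -> (np.float64(0.5185), np.float64(-0.2719), 0.16, -0.29)
4 -> (np.float64(0.5069032204815429), np.float64(-0.18490571989622592), np.float64(0.188), -0.29)
7 -> (np.float64(0.5069032204815429), np.float64(-0.18490571989622592), np.float64(0.099), -0.29)
[[-0.2, 0.001, -0.32, 0.0], [-0.12, -0.267, -0.093, 0.0], [-0.12, -0.267, -0.094, 0.0], [-0.12, -0.267, -0.093, 0.0], [
[... 210 characters left out ...]
6775610552097), np.float64(-0.18603203138427593), np.float64(0.11740713333059827), -0.29)
3 -> (np.float64(0.5149086188441064), np.float64(-0.1872946331291969), np.float64(0.1264139259779287), -0.29)
4 -> (np.float64(0.5205388477073609), np.float64(-0.18897476541330432), np.float64(0.1345438709609247), -0.29)
5 -> (np.float64(0.5274059255221406), np.float64(-0.19102398923960184), np.float64(0.14156257817570161), -0.29)
6 -> (np.float64(0.535311871233745), np.float64(-0.19338322452986834), np.float64(0.14726769502127032), -0.29)
[[0.011, 0.0, -0.088, 0.0], [0.028, 0.0, -0.096, 0.0], [0.045, 0.0, -0.09, 0.0], [0.058, 0.0, -0.081, 0.0], [0.072, 0.0, -0.071, 0.0], [0.082, 0.0, -0.057, 0.0]]
open
```

Emit:
move_arm(moves=[[0.001, 0.005, -0.201, 0.0], [0.001, 0.004, -0.201, 0.001], [-0.343, 0.0, 0.0, 0.0], [-0.343, 0.001, 0.0, 0.0], [-0.344, 0.0, 0.0, 0.0], [0, 0, 0, 0], [0.0, 0.0, 0.335, 0.0], [0.0, 0.0, 0.335, 0.0]])

```text
t: 6.02
ee_pos: [0.4667, -0.2568, 0.1293]
orientation: [0.989, -0.145, 0.003, 0.001]
contact_force: [1.2, 0.3, -1.0]
width: 0.006
grasp_force: 0.0
```

Emit:
move_arm(moves=[[0, 0, 0, 0], [0.175, 0.0, 0.0, 0.0], [0.175, 0.0, 0.0, 0.0], [0.133, 0.0, 0.0, 0.0], [0.134, 0.0, 0.0, 0.0], [0.133, -0.001, 0.0, 0.0], [0, 0, 0, 0]])

```text
t: 6.6
ee_pos: [0.5397, -0.2781, 0.1294]
orientation: [0.989, -0.145, 0.001, 0.0]
contact_force: [0.3, 1.0, 0.5]
width: 0.004
grasp_force: 0.0
```

Emit:
move_arm(moves=[[-0.2, 0.001, -0.32, 0.0], [-0.12, -0.267, -0.093, 0.0], [-0.12, -0.267, -0.094, 0.0], [-0.12, -0.267, -0.093, 0.0], [0, 0, 0, 0], [0.0, 0.0, 0.297, 0.0], [0.0, 0.0, 0.296, 0.0], [0.0, 0.0, 0.297, 0.0]], grip=0.45)

```text
t: 7.27
ee_pos: [0.5071, -0.1851, 0.0992]
orientation: [0.989, -0.145, 0.001, 0.0]
contact_force: [0.6, -0.2, -0.4]
width: 0.276
grasp_force: 0.0
```

Emit:
move_arm(moves=[[0, 0, 0, 0], [0, 0, 0, 0], [0, 0, 0, 0], [0, 0, 0, 0], [0, 0, 0, 0]], grip=1, grip_force=20)

```text
t: 7.68
ee_pos: [0.5078, -0.1853, 0.1007]
orientation: [0.989, -0.145, 0.001, 0.0]
contact_force: [0.5, 0.0, 0.2]
width: 0.004
grasp_force: 0.0
```

Run:
```python
from h import *
p=shot('wrist','w3')
print(proj(p,[tab('B',0,0)[:3],tab('B',0,.011)[:3], TB['B']+[0,0,.085]]))
a=cv2.imread('pics/w3.png'); s=shot('side','s3'); b=cv2.imread('pics/s3.png')[100:230,200:330]
cv2.imwrite('pics/c3.png',np.hstack([a,cv2.resize(b,(288,384),interpolation=cv2.INTER_CUBIC)]))
```

```text
[[251.17890878 231.69400279]
 [251.17378861 238.72054154]
 [251.12915602 173.91407775]]
```

View pics/c3.png

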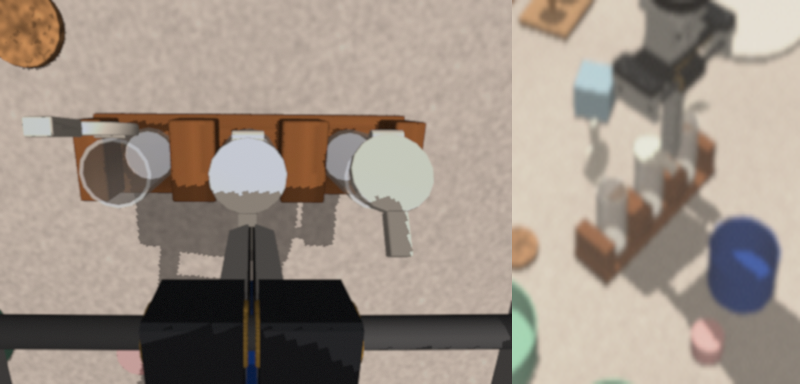

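Run:
```python
from h import *
a=cv2.imread('pics/w3.png')[150:280,190:320]; b=cv2.imread('pics/s3.png')[105:205,220:320]
cv2.imwrite('pics/c3b.png',np.hstack([cv2.resize(x,(400,400),interpolation=cv2.INTER_CUBIC) for x in (a,b)]))
p=shot('wrist')
for x in (-.027,-.036,-.043):
  for z in (.078,.088): print(x,z,proj(p,[at('B',x,z,0)[:3],at('B',x,z,.006)[:3]]).round(0).tolist())
print(pose())
```

```text
-0.027 0.078 [[251.0, 213.0], [242.0, 213.0]]
-0.027 0.088 [[251.0, 218.0], [242.0, 218.0]]
-0.036 0.078 [[251.0, 226.0], [242.0, 226.0]]
-0.036 0.088 [[251.0, 232.0], [242.0, 232.0]]
-0.043 0.078 [[251.0, 236.0], [242.0, 236.0]]
-0.043 0.088 [[251.0, 242.0], [242.0, 242.0]]
(array([ 0.5074315 , -0.18506075,  0.09964161]), np.float64(-0.29056437608396724))
```

View pics/c3b.png

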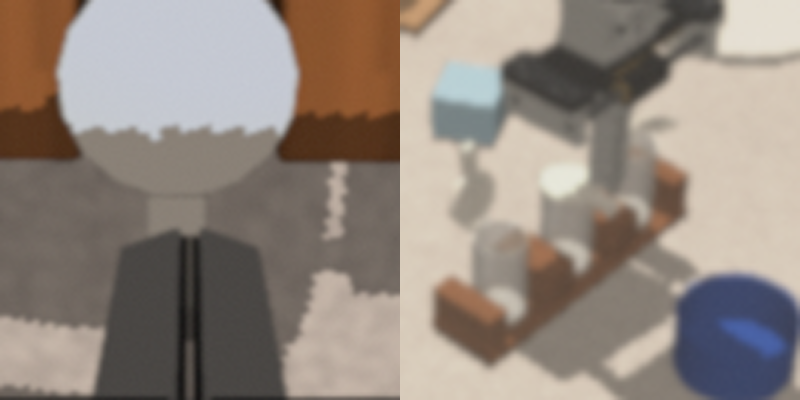

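Run:
```python
from h import *
p=shot('side','s4')
def c(X): return ((proj(p,[X])[0]-[220,105])*4+[400,0]).round(0)
t=pose()[0]
print('tab',c(tab('B',0,0)[:3]),'free end',c(at('B',-.046,.088)[:3]),'cap centre',c(at('B',0,.091)[:3]))
for z in (.06,.078,.085,.092,.10): print(z,c(np.r_[t[:2],z]), c(np.r_[t[:2]+.008*U[:2]-.0,z]))
```

```text
tab [605. 201.] free end [615. 206.] cap centre [569. 178.]
0.06 [602. 228.] [594. 224.]
0.078 [603. 210.] [595. 206.]
0.085 [604. 203.] [596. 199.]
0.092 [604. 196.] [596. 192.]
0.1 [605. 188.] [597. 184.]
```

Emit:
move_arm(moves=[[0, 0, -0.1, 0], [0, 0, 0, 0], [0, 0, 0, 0], [0, 0, 0.13, 0], [0, 0, 0.1, 0], [0, 0, 0, 0]], grip=0.4)

```text
t: 8.38
ee_pos: [0.5061, -0.1845, 0.0837]
orientation: [0.989, -0.145, -0.002, -0.0]
contact_force: [0.4, 0.3, -0.4]
width: 0.299
grasp_force: 0.0
```

Emit:
move_arm(moves=[[0, 0, 0, 0], [0, 0, 0, 0], [0, 0, 0, 0], [0, 0, 0, 0], [0, 0, 0, 0]], grip=1)

```text
t: 8.8
ee_pos: [0.5076, -0.1835, 0.0862]
orientation: [0.989, -0.145, 0.0, -0.001]
contact_force: [2.6, 11.4, -0.8]
width: 0.119
grasp_force: 20.0
```

Run:
```python
from h import *
p=shot('wrist','w5'); s=shot('side','s5')
a=cv2.imread('pics/w5.png')[150:280,190:320]; b=cv2.imread('pics/s5.png')[125:185,240:300]
cv2.imwrite('pics/c5.png',np.hstack([cv2.resize(x,(400,400),interpolation=cv2.INTER_CUBIC) for x in (a,b)]))
print(pose())
```

```text
(array([ 0.50761659, -0.18351445,  0.08619809]), np.float64(-0.29027024047425254))
```

View pics/c5.png

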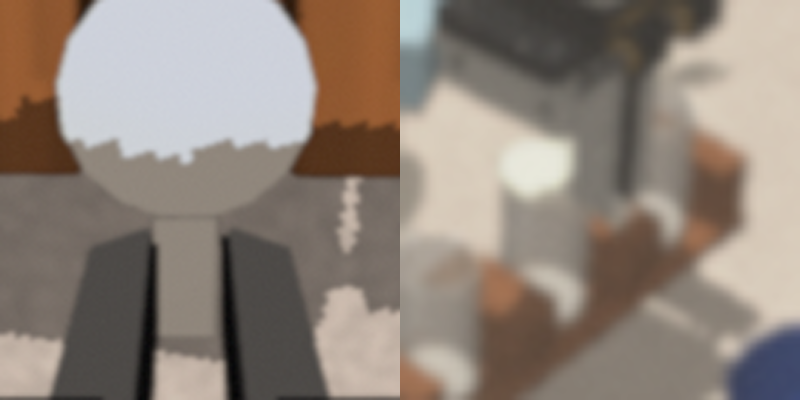

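The tips reach less far than stated: the tab is properly held with TCP at about tab height (opening 11 mm, 20 N). I'll lift B along its arc to about 1.2 rad, then sweep it.

Run:
```python
from h import *
a=plan([tab('B',t,-.002) for t in np.arange(.15,1.21,.15)]); print('open')
a=plan([at('B',-.06,.145),at('B',-.06,.122),at('B',-.02,.122)+(.02,),at('B',.02,.122)+(.014,)],start=a)
```

```text
1 -> (np.float64(0.507967657709163), np.float64(-0.18522336157544828), np.float64(0.09478316304975049), -0.29)
2 -> (np.float64(0.510277875375416), np.float64(-0.18591276006681678), np.float64(0.10330170166039586), -0.29)
3 -> (np.float64(0.5137819909720518), np.float64(-0.18695843296647027), np.float64(0.1113643078196206), -0.29)
4 -> (np.float64(0.5184013096171949), np.float64(-0.18833689671541953), np.float64(0.11878991277503613), -0.29)
5 -> (np.float64(0.5240320913727353), np.float64(-0.1900171939896547), np.float64(0.12541175344799818), -0.29)
6 -> (np.float64(0.5305478810196891), np.float64(-0.19196158893490242), np.float64(0.1310811175728335), -0.29)
7 -> (np.float64(0.5378023479697945), np.float64(-0.19412641463255925), np.float64(0.13567068345372219), -0.29)
8 -> (np.float64(0.5456325725350551), np.float64(-0.19646305376454307), np.float64(0.13907737933549638), -0.29)
[[0.008, 0.015, -0.086, 0.0], [0.024, 0.0, -0.085, 0.0], [0.037, 0.0, -0.081, 0.0], [0.048, 0.0, -0.074, 0.0], [0.059, 0.0, -0.066, 0.0], [0.068, 0.0, -0.057, 0.0], [0.076, 0.0, -0.046, 0.0], [0.081, 0.0, -0.034, 0.0]]
open
2 -> (np.float64(0.4839053674692382), np.float64(-0.17804286649370987), 0.145, -0.29)
3 -> (np.float64(0.4839053674692382), np.float64(-0.17804286649370987), 0.122, -0.29)
6 -> (np.float64(0.522235122489746), np.float64(-0.1894809554979033), 0.122, -0.29, 0.02)
9 -> (np.float64(0.560564877510254), np.float64(-0.20091904450209672), 0.122, -0.29, 0.014)
[[-0.322, 0.0, -0.03, 0.0], [-0.322, 0.0, -0.029, 0.0], [0.0, 0.0, 0.23, 0.0], [0.133, 0.0, 0.0, 0.0], [0.134, 0.0, 0.0, 0.0], [0.133, 0.0, 0.0, 0.0], [0.133, 0.0, 0.0, 0.0], [0.134, 0.0, 0.0, 0.0]]
[[0.133, 0.0, 0.0, 0.0]]
```

Emit:
move_arm(moves=[[0.008, 0.0, -0.086, 0.0], [0.024, 0.0, -0.085, 0.0], [0.037, 0.0, -0.081, 0.0], [0.048, 0.0, -0.074, 0.0], [0.059, 0.0, -0.066, 0.0], [0.068, 0.0, -0.057, 0.0], [0.076, 0.0, -0.046, 0.0], [0.081, 0.0, -0.034, 0.0]])

```text
t: 9.57
ee_pos: [0.546, -0.1952, 0.1396]
orientation: [0.989, -0.145, -0.0, -0.001]
contact_force: [0.5, 9.1, 1.4]
width: 0.115
grasp_force: 20.0
```

Emit:
move_arm(moves=[[0, 0, 0, 0], [0, 0, 0, 0], [0, 0, 0, 0], [-0.16, 0.0, -0.0, 0.0], [-0.24, 0.0, -0.03, 0.0], [-0.24, 0.0, -0.03, 0.0]], grip=0.4)

```text
t: 10.07
ee_pos: [0.4831, -0.1779, 0.1444]
orientation: [0.989, -0.145, -0.0, 0.0]
contact_force: [0.1, -1.0, 0.8]
width: 0.302
grasp_force: 0.0
```

Emit:
move_arm(moves=[[0, 0, 0.23, 0], [0, 0, 0, 0], [0, 0, 0, 0], [0.133, 0.0, 0.0, 0.0], [0.134, 0.0, 0.0, 0.0], [0.133, 0.0, 0.0, 0.0], [0.133, 0.0, 0.0, 0.0], [0.134, 0.0, 0.0, 0.0]], grip=1)

```text
t: 10.73
ee_pos: [0.5493, -0.1976, 0.1225]
orientation: [0.989, -0.145, 0.0, 0.0]
contact_force: [-0.3, 0.5, 0.1]
width: 0.0
grasp_force: 0.5
```

Emit:
move_arm(moves=[[0.133, 0, 0, 0], [0, 0, 0, 0], [-0.15, 0, -0.2, 0], [-0.3, 0, -0.3, 0], [-0.3, 0, 0, 0], [0, 0, 0, 0]])

```text
t: 11.23
ee_pos: [0.4865, -0.1787, 0.1728]
orientation: [0.989, -0.145, 0.0, 0.0]
contact_force: [0.0, 0.5, -0.4]
width: 0.01
grasp_force: 0.0
```

Run:
```python
from h import *
p=shot('wrist','w6'); find(p,['tab1'],4); print(pose())
cv2.imwrite('pics/w6b.png',cv2.resize(cv2.imread('pics/w6.png'),(640,480)))
```

```text
tab1 0.97 [ 0.573 -0.202  0.123]
tab1 0.7 [ 0.555 -0.195  0.082]
tab1 0.59 [ 0.522 -0.264  0.103]
tab1 0.56 [ 0.588 -0.128  0.13 ]
(array([ 0.48929291, -0.17965504,  0.17225163]), np.float64(-0.29075754541689847))
```

View pics/w6b.png

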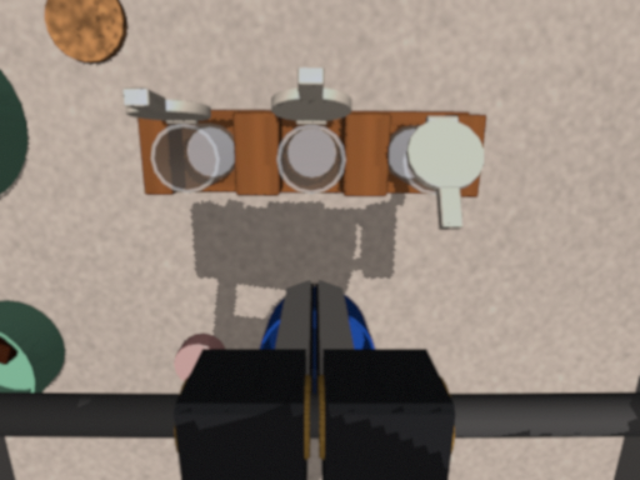

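Now A and B stand open: mouths at (186,157) and (311,157) in this view. C is only slightly lifted, with its tab end at (452,227).

Run:
```python
from h import *
p=shot('wrist')
print(onz(p,np.array([[186,157],[311,157]])*.8,.085).round(4))
for th in (.1,.2,.3,.4,.5,.6):
    q=[TB['C']+U*(.023-r*np.cos(th)+.005*np.sin(th))+[0,0,.085+r*np.sin(th)+.005*np.cos(th)] for r in (.023,.049,.069)]
    print(th,(proj(p,q)/.8).round(0).tolist())
```

```text
[[ 0.5686 -0.1188  0.085 ]
 [ 0.5458 -0.1945  0.085 ]]
0.1 [[444.0, 164.0], [442.0, 206.0], [440.0, 237.0]]
0.2 [[445.0, 162.0], [444.0, 205.0], [444.0, 238.0]]
0.3 [[446.0, 161.0], [447.0, 204.0], [447.0, 237.0]]
0.4 [[447.0, 159.0], [449.0, 202.0], [451.0, 235.0]]
0.5 [[448.0, 157.0], [452.0, 198.0], [455.0, 232.0]]
0.6 [[450.0, 154.0], [454.0, 194.0], [458.0, 227.0]]
```

```bash
cat >> h.py <<'E'
TB={'A':np.array([.567,-.118,0]),'B':np.array([.544,-.1947,0]),'C':np.array([.521,-.2716,0])}
E
python3 - <<'E'
from h import *
a=plan([tab('C',.42,.05),tab('C',.42,-.002)]); print('close')
a=plan([tab('C',t,-.002) for t in np.arange(.56,1.3,.14)],start=a); print('open')
a=plan([at('C',-.06,.145),at('C',-.06,.122),at('C',-.02,.122)+(.02,),at('C',.02,.122)+(.014,)],start=a)
E
```

```text
3 -> (np.float64(0.4925890598009477), np.float64(-0.26312181216614333), np.float64(0.1617971335514516), -0.29)
5 -> (np.float64(0.4925890598009477), np.float64(-0.26312181216614333), np.float64(0.10979713355145157), -0.29)
[[0.088, 0.263, 0.033, 0.0], [0.089, 0.264, 0.034, 0.0], [0.088, 0.263, 0.033, 0.0], [0.0, 0.0, 0.26, 0.0], [0.0, 0.0, 0.26, 0.0]]
close
1 -> (np.float64(0.496665882653135), np.float64(-0.26433838823381445), np.float64(0.11688175101037238), -0.29)
2 -> (np.float64(0.5016501469364227), np.float64(-0.2658257564275889), np.float64(0.12330337010887724), -0.29)
3 -> (np.float64(0.5074443205295612), np.float64(-0.2675548119153843), np.float64(0.12893633255580464), -0.29)
4 -> (np.float64(0.5139350229997905), np.float64(-0.26949172052631853), np.float64(0.1336704124993249), -0.29)
5 -> (np.float64(0.5209952442320078), np.float64(-0.2715985808180212), np.float64(0.13741297342724393), -0.29)
6 -> (np.float64(0.5284868297636621), np.float64(-0.27383416573234537), np.float64(0.14009078087897528), -0.29)
[[0.043, 0.0, -0.071, 0.0], [0.052, 0.0, -0.064, 0.0], [0.06, 0.0, -0.056, 0.0], [0.068, 0.0, -0.048, 0.0], [0.074, 0.0, -0.037, 0.0], [0.078, 0.0, -0.027, 0.0]]
open
2 -> (np.float64(0.4635053674692382), np.float64(-0.2544428664937099), 0.145, -0.29)
3 -> (np.float64(0.4635053674692382), np.float64(-0.2544428664937099), 0.122, -0.29)
5 -> (np.float64(0.501835122489746), np.float64(-0.2658809554979033), 0.122, -0.29, 0.02)
8 -> (np.float64(0.540164877510254), np.float64(-0.2773190445020967), 0.122, -0.29, 0.014)
[[-0.339, 0.0, -0.025, 0.0], [-0.339, 0.0, -0.024, 0.0], [0.0, 0.0, 0.23, 0.0], [0.2, 0.0, 0.0, 0.0], [0.2, 0.0, 0.0, 0.0], [0.133, 0.0, 0.0, 0.0], [0.134, 0.0, 0.0, 0.0], [0.133, 0.0, 0.0, 0.0]]
```

Emit:
move_arm(moves=[[0.088, 0.263, 0.033, 0.0], [0.089, 0.264, 0.034, 0.0], [0.088, 0.263, 0.033, 0.0], [0, 0, 0, 0], [0.0, 0.0, 0.26, 0.0], [0.0, 0.0, 0.26, 0.0], [0, 0, 0, 0]], grip=0.4)

```text
t: 11.97
ee_pos: [0.4908, -0.2619, 0.1043]
orientation: [0.989, -0.145, -0.003, -0.002]
contact_force: [1.0, 0.5, -0.5]
width: 0.298
grasp_force: 0.0
```

Emit:
move_arm(moves=[[0, 0, 0, 0], [0, 0, 0, 0], [0, 0, 0, 0], [0, 0, 0, 0]], grip=1)

```text
t: 12.3
ee_pos: [0.4933, -0.2624, 0.1107]
orientation: [0.989, -0.145, 0.001, -0.0]
contact_force: [1.8, 5.1, 0.8]
width: 0.126
grasp_force: 20.0
```

Emit:
move_arm(moves=[[0.043, 0.0, -0.071, 0.0], [0.052, 0.0, -0.064, 0.0], [0.06, 0.0, -0.056, 0.0], [0.068, 0.0, -0.048, 0.0], [0.074, 0.0, -0.037, 0.0], [0.078, 0.0, -0.027, 0.0]])

```text
t: 12.8
ee_pos: [0.5288, -0.2732, 0.1406]
orientation: [0.989, -0.145, 0.0, -0.0]
contact_force: [0.2, 5.4, -4.4]
width: 0.122
grasp_force: 20.0
```

Emit:
move_arm(moves=[[0, 0, 0, 0], [0, 0, 0, 0], [0, 0, 0, 0], [-0.16, 0.0, 0, 0.0], [-0.26, 0.0, -0.025, 0.0], [-0.26, 0.0, -0.024, 0.0]], grip=0.4)

```text
t: 13.3
ee_pos: [0.462, -0.254, 0.1443]
orientation: [0.989, -0.145, -0.0, 0.0]
contact_force: [0.7, -0.3, 0.3]
width: 0.298
grasp_force: 0.0
```

Emit:
move_arm(moves=[[0, 0, 0.23, 0], [0, 0, 0, 0], [0, 0, 0, 0], [0.2, 0.0, 0.0, 0.0], [0.2, 0.0, 0.0, 0.0], [0.133, 0.0, 0.0, 0.0], [0.134, 0.0, 0.0, 0.0], [0.133, 0.0, 0.0, 0.0]], grip=1)

```text
t: 13.97
ee_pos: [0.5409, -0.2775, 0.1221]
orientation: [0.989, -0.145, 0.0, 0.0]
contact_force: [-2.2, 0.1, -0.3]
width: 0.006
grasp_force: 0.8
```

Emit:
move_arm(moves=[[0, 0, 0, 0], [-0.15, 0, -0.2, 0], [-0.2, -0.3, -0.35, 0], [-0.2, -0.35, 0, 0], [-0.1, -0.35, 0, 0], [0, 0, 0, 0]])

```text
t: 14.47
ee_pos: [0.5076, -0.1642, 0.1718]
orientation: [0.99, -0.143, 0.001, -0.0]
contact_force: [0.0, -0.3, -0.1]
width: 0.005
grasp_force: 0.0
```

Run:
```python
from h import *
p=shot('wrist','w7'); find(p,['tab1'],4); print(pose())
q=shot('top','t7'); find(q,['bowl_l','choc1'],6)
a=cv2.imread('pics/w7.png')[:260]; b=cv2.imread('pics/t7.png')[100:260,130:400]
cv2.imwrite('pics/c7.png',np.vstack([cv2.resize(a,(590,300)),cv2.resize(b,(590,300))]))
```

```text
tab1 0.73 [ 0.554 -0.276  0.121]
tab1 0.67 [ 0.572 -0.205  0.124]
tab1 0.56 [ 0.591 -0.13   0.133]
(array([ 0.50801811, -0.16777809,  0.17134252]), np.float64(-0.2885099088077272))
bowl_l 0.97 [0.445 0.132 0.009]
bowl_l 0.93 [0.618 0.308 0.006]
bowl_l 0.89 [0.32  0.258 0.011]
bowl_l 0.71 [0.653 0.092 0.002]
bowl_l 0.63 [0.453 0.13  0.021]
choc1 0.6 [0.621 0.306 0.021]
```

View pics/c7.png

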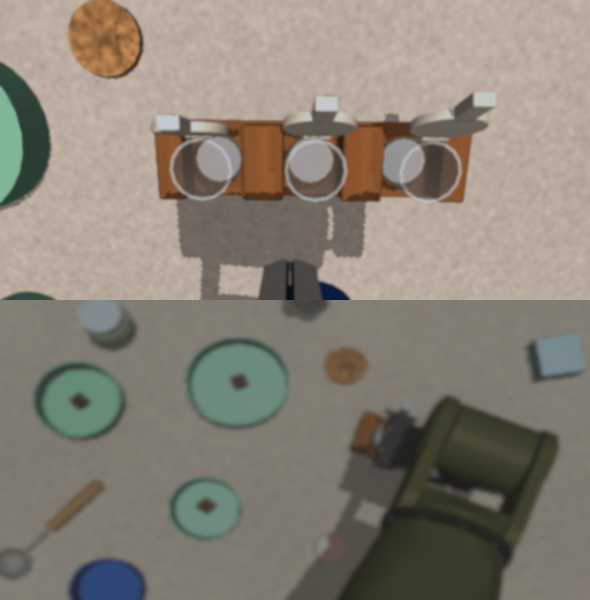

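All three caps are open. Bowl m has been knocked to about (0.618,0.308) and the others haven't moved. Chocolate in bowl_s first.

Run:
```python
from h import *
a=plan([(.4,.131,.2,0)])
```

```text
9 -> (0.4, 0.131, 0.2, 0)
[[-0.211, -0.285, -0.033, -0.01], [-0.201, -0.292, -0.032, -0.011], [-0.192, -0.299, -0.033, -0.01], [-0.182, -0.304, -0.033, -0.01], [-0.172, -0.31, -0.033, -0.011], [-0.162, -0.316, -0.032, -0.01], [-0.151, -0.321, -0.033, -0.01], [-0.142, -0.325, -0.033, -0.01]]
[[-0.131, -0.33, -0.033, -0.011]]
```

Emit:
move_arm(moves=[[-0.211, -0.285, -0.033, -0.01], [-0.201, -0.292, -0.032, -0.011], [-0.192, -0.299, -0.033, -0.01], [-0.182, -0.304, -0.033, -0.01], [-0.172, -0.31, -0.033, -0.011], [-0.162, -0.316, -0.032, -0.01], [-0.151, -0.321, -0.033, -0.01], [-0.142, -0.325, -0.033, -0.01]], grip=0.1)

```text
t: 15.38
ee_pos: [0.4113, 0.099, 0.1968]
orientation: [1.0, -0.017, 0.0, 0.0]
contact_force: [1.0, 0.2, -0.5]
width: 0.448
grasp_force: 0.0
```

Emit:
move_arm(moves=[[-0.131, -0.33, -0.033, -0.011], [0, 0, 0, 0], [0, 0, 0, 0]])

```text
t: 15.63
ee_pos: [0.3998, 0.1323, 0.2001]
orientation: [1.0, 0.002, 0.0, 0.0]
contact_force: [0.1, -0.4, -0.9]
width: 0.446
grasp_force: 0.0
```

```bash
cat >> h.py <<'E'
def circ(p,c,z,r): 
    a=np.linspace(0,2*np.pi,90); return proj(p,np.c_[c[0]+r*np.cos(a),c[1]+r*np.sin(a),np.full(90,z)])
def choc(p):
    for d in manip.masks_of(p,'choc1')[:3]:
        m=d['region'].astype(np.uint8); cs=cv2.findContours(m,0,2)[0]; c=max(cs,key=cv2.contourArea)
        X=onz(p,c[:,0],.022)[:,:2]; (cx,cy),wh,an=cv2.minAreaRect((X*1e4).astype(np.float32))
        print('choc',round(d['score'],2),round(cx/1e4,4),round(cy/1e4,4),np.round(np.array(wh)/10,1),'rad',round(np.radians(an),3))
def bowls(p):
    from scipy.optimize import least_squares
    hsv=cv2.cvtColor(p['color'],cv2.COLOR_RGB2HSV)
    for d in manip.masks_of(p,'bowl_l')[:6]:
        m=d['region']; hue=np.median(hsv[m],0); cs=cv2.findContours(m.astype(np.uint8),0,2)[0]
        x,y,w,h=cv2.boundingRect(np.vstack(cs)); e=' EDGE' if x<3 or y<3 or x+w>509 or y+h>381 else ''
        X=onz(p,max(cs,key=cv2.contourArea)[:,0],.046)[:,:2]; (cx,cy),r=cv2.minEnclosingCircle((X*1e4).astype(np.float32))
        print('bowl',round(d['score'],2),'hsv',hue,'rim@46',round(cx/1e4,4),round(cy/1e4,4),'r',round(r/10,1),e)
E
python3 - <<'E'
from h import *
p=shot('wrist','w8'); print(pose()); choc(p); bowls(p)
cv2.imwrite('pics/w8b.png',cv2.resize(cv2.imread('pics/w8.png'),(640,480)))
E
```

```text
(array([0.40009995, 0.13141804, 0.19990399]), np.float64(0.001622333356162869))
choc 0.72 0.4555 0.1283 [20.6 19.9] rad 0.804
bowl 0.9 hsv [73. 76. 74.] rim@46 0.5648 0.2899 r 42.1  EDGE
bowl 0.8 hsv [ 74.  58. 195.] rim@46 0.4502 0.1275 r 49.5 
bowl 0.67 hsv [110. 207. 137.] rim@46 0.3286 0.2517 r 57.8 
bowl 0.57 hsv [110. 208.  76.] rim@46 0.3808 -0.125 r 56.6  EDGE
```

View pics/w8b.png

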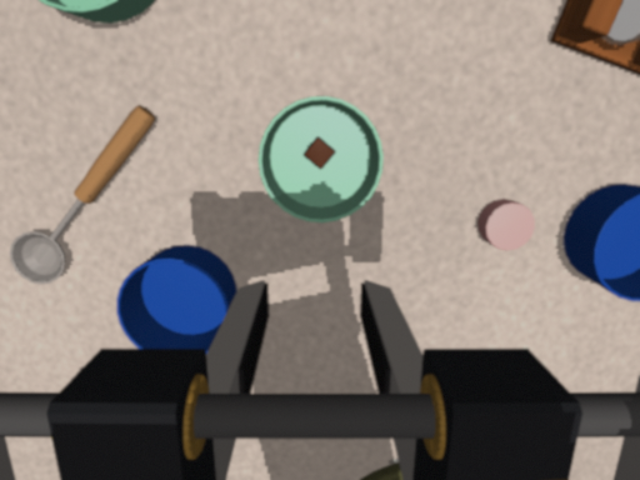

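Run:
```python
from h import *
a=plan([(.4555,.1283,.12,.804),(.4555,.1283,.034,.804)])
```

```text
7 -> (0.4555, 0.1283, 0.12, 0.804)
10 -> (0.4555, 0.1283, 0.034, 0.804)
[[0.079, 0.003, 0.114, -0.037], [0.078, 0.013, 0.114, -0.036], [0.076, 0.021, 0.114, -0.037], [0.073, 0.03, 0.114, -0.036], [0.069, 0.038, 0.114, -0.037], [0.065, 0.045, 0.114, -0.036], [0.058, 0.053, 0.113, -0.037], [0.0, 0.0, 0.287, 0.0]]
[[0.0, 0.0, 0.287, 0.0], [0.0, 0.0, 0.286, 0.0]]
```

Emit:
move_arm(moves=[[0.079, 0.003, 0.114, -0.037], [0.078, 0.013, 0.114, -0.036], [0.076, 0.021, 0.114, -0.037], [0.073, 0.03, 0.114, -0.036], [0.069, 0.038, 0.114, -0.037], [0.065, 0.045, 0.114, -0.036], [0.058, 0.053, 0.113, -0.037], [0.0, 0.0, 0.287, 0.0]], grip=0.2)

```text
t: 16.45
ee_pos: [0.4579, 0.1283, 0.0929]
orientation: [0.919, 0.394, 0.002, 0.001]
contact_force: [1.3, 0.3, -0.1]
width: 0.4
grasp_force: 0.0
```

Emit:
move_arm(moves=[[0.0, 0.0, 0.287, 0.0], [0.0, 0.0, 0.2, 0.0], [0, 0, 0.08, 0], [0, 0, 0, 0]])

```text
t: 16.78
ee_pos: [0.4544, 0.1283, 0.0333]
orientation: [0.92, 0.391, -0.002, -0.0]
contact_force: [-0.0, -0.7, 0.9]
width: 0.4
grasp_force: 0.0
```

Emit:
move_arm(moves=[[0.0, 0.0, 0.02, 0.0], [0, 0, 0.0, 0], [0, 0, 0, 0]])

```text
t: 17.03
ee_pos: [0.4557, 0.1295, 0.0339]
orientation: [0.92, 0.392, 0.001, 0.0]
contact_force: [-0.0, -0.3, 0.3]
width: 0.4
grasp_force: 0.0
```

Emit:
move_arm(moves=[[0.0, 0.0, 0.02, 0.0], [0, 0, 0.0, 0], [0, 0, 0, 0]])

```text
t: 17.28
ee_pos: [0.455, 0.1296, 0.0311]
orientation: [0.92, 0.392, 0.0, 0.0]
contact_force: [0.5, -0.0, -0.0]
width: 0.397
grasp_force: 0.0
```

Emit:
move_arm(moves=[[0.0, 0.0, 0.02, 0.0], [0, 0, 0.0, 0], [0, 0, 0, 0]])

```text
t: 17.53
ee_pos: [0.4549, 0.1296, 0.0288]
orientation: [0.92, 0.392, -0.0, -0.0]
contact_force: [-1.0, -0.3, 0.0]
width: 0.399
grasp_force: 0.0
```

Emit:
move_arm(moves=[[0.0, 0.0, 0.015, 0.0], [0, 0, 0.0, 0], [0, 0, 0, 0]])

```text
t: 17.78
ee_pos: [0.4549, 0.1296, 0.0272]
orientation: [0.92, 0.392, -0.0, -0.0]
contact_force: [-1.2, 0.5, -0.3]
width: 0.4
grasp_force: 0.0
```

Emit:
move_arm(moves=[[0.0, 0.0, 0.025, 0.0], [0, 0, 0.0, 0], [0, 0, 0, 0]])

```text
t: 18.03
ee_pos: [0.4548, 0.1296, 0.0247]
orientation: [0.92, 0.392, -0.0, -0.0]
contact_force: [0.0, 0.2, 0.6]
width: 0.398
grasp_force: 0.0
```

Emit:
move_arm(moves=[[0.0, 0.0, 0.025, 0.0], [0, 0, 0.0, 0], [0, 0, 0, 0]])

```text
t: 18.28
ee_pos: [0.4549, 0.1295, 0.0222]
orientation: [0.92, 0.392, -0.0, -0.0]
contact_force: [0.8, -0.8, 0.1]
width: 0.4
grasp_force: 0.0
```

Emit:
move_arm(moves=[[0.0, 0.0, 0.02, 0.0], [0, 0, 0.0, 0], [0, 0, 0, 0]])

```text
t: 18.53
ee_pos: [0.4549, 0.1295, 0.0202]
orientation: [0.92, 0.392, -0.0, -0.0]
contact_force: [0.2, 0.0, 0.8]
width: 0.396
grasp_force: 0.0
```

Emit:
move_arm(moves=[[0.0, 0.0, 0.015, 0.0], [0, 0, 0.0, 0], [0, 0, 0, 0]])

```text
t: 18.78
ee_pos: [0.4549, 0.1296, 0.0188]
orientation: [0.92, 0.392, -0.0, -0.0]
contact_force: [0.2, -0.3, -0.4]
width: 0.399
grasp_force: 0.0
```

Emit:
move_arm(moves=[[0, 0, 0, 0], [0, 0, 0, 0], [0, 0, 0, 0], [0, 0, 0, 0], [0, 0, 0, 0]], grip=1, grip_force=15)

```text
t: 19.2
ee_pos: [0.455, 0.1296, 0.0189]
orientation: [0.92, 0.392, 0.0, 0.0]
contact_force: [-0.5, 1.0, 0.2]
width: 0.202
grasp_force: 14.9
```

Held (19 mm). The real tips are about 10 mm ahead of the TCP, so I'll plan with that. Now over tube A.

Run:
```python
from h import *
a=plan([(.455,.1296,.19,.804),at('A',0,.19),at('A',0,.103)])
```

```text
5 -> (0.455, 0.1296, 0.19, 0.804)
15 -> (np.float64(0.567), np.float64(-0.118), 0.19, -0.29)
18 -> (np.float64(0.567), np.float64(-0.118), 0.103, -0.29)
[[0.0, 0.0, -0.342, 0.0], [0.0, 0.0, -0.342, 0.0], [0.0, 0.0, -0.343, 0.0], [0.0, 0.0, -0.342, 0.0], [0.001, 0.0, -0.342, 0.001], [-0.1, 0.253, 0.0, 0.035], [-0.072, 0.262, 0.0, 0.035], [-0.043, 0.268, 0.0, 0.034]]
[[-0.014, 0.271, 0.0, 0.035], [0.016, 0.272, 0.0, 0.035], [0.045, 0.268, 0.0, 0.035], [0.075, 0.261, 0.0, 0.034], [0.102, 0.252, 0.0, 0.035], [0.129, 0.239, 0.0, 0.035], [0.155, 0.223, 0.0, 0.035], [0.0, 0.0, 0.29, 0.0]]
[[0.0, 0.0, 0.29, 0.0], [0.0, 0.0, 0.29, 0.0]]
```

Emit:
move_arm(moves=[[0.0, 0.0, -0.342, 0.0], [0.0, 0.0, -0.342, 0.0], [0.0, 0.0, -0.343, 0.0], [0.0, 0.0, -0.342, 0.0], [0.001, 0.0, -0.342, 0.001], [-0.1, 0.253, 0.0, 0.035], [-0.072, 0.262, 0.0, 0.035], [-0.043, 0.268, 0.0, 0.034]])

```text
t: 19.87
ee_pos: [0.489, 0.0546, 0.1906]
orientation: [0.972, 0.234, 0.001, 0.0]
contact_force: [1.1, -0.6, 0.0]
width: 0.2
grasp_force: 14.9
```

Emit:
move_arm(moves=[[-0.014, 0.271, 0.0, 0.035], [0.016, 0.272, 0.0, 0.035], [0.045, 0.268, 0.0, 0.035], [0.075, 0.261, 0.0, 0.034], [0.102, 0.252, 0.0, 0.035], [0.129, 0.239, 0.0, 0.035], [0.155, 0.223, 0.0, 0.035], [0, 0, 0, 0]])

```text
t: 20.53
ee_pos: [0.5678, -0.1216, 0.1894]
orientation: [0.989, -0.15, -0.0, 0.0]
contact_force: [-1.1, 0.4, -0.2]
width: 0.204
grasp_force: 14.9
```

Run:
```python
from h import *
s=manip.read_state(); print(s['width'],s['grasp_force'],pose())
p=shot('wrist','w9')
m=[d for d in manip.masks_of(p,'tube1')]
for d in m[:4]:
    ys,xs=np.nonzero(d['region']); print(d['score'],xs.min(),xs.max(),ys.min(),ys.max())
for k in 'ABC':
    q=circ(p,TB[k],.085,.0208); im=cv2.imread('pics/w9.png') if k=='A' else im
    for c in q: cv2.circle(im,tuple(int(v) for v in c.round()),0,(0,0,255),-1)
cv2.imwrite('pics/w9b.png',cv2.resize(im[40:260],(800,344*800//800),interpolation=cv2.INTER_CUBIC))
```

```text
0.20394519465644054 14.864295423030853 (array([ 0.56781405, -0.12159895,  0.18940605]), np.float64(-0.30040324281582126))
0.97 218 274 158 216
0.82 382 492 149 217
0.65 304 376 154 218
```

View pics/w9b.png

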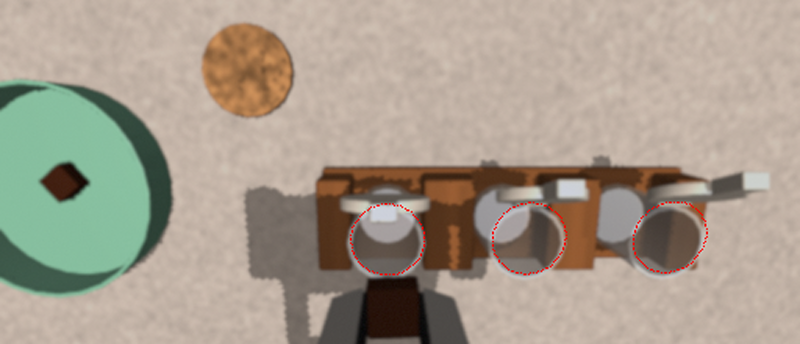

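The projected tube rims (red) match the picture, so I'll lower over A and release.

Run:
```python
from h import *
a=plan([at('A',0,.18),at('A',0,.103)])
a=plan([at('A',0,.19),(.60,.05,.24,.4)],start=a)
```

```text
1 -> (np.float64(0.567), np.float64(-0.118), 0.18, -0.29)
4 -> (np.float64(0.567), np.float64(-0.118), 0.103, -0.29)
[[0.0, -0.005, 0.094, 0.0], [0.0, 0.0, 0.257, 0.0], [0.0, 0.0, 0.256, 0.0], [0.0, 0.0, 0.257, 0.0]]
3 -> (np.float64(0.567), np.float64(-0.118), 0.19, -0.29)
9 -> (0.6, 0.05, 0.24, 0.4)
[[0.0, 0.0, -0.29, 0.0], [0.0, 0.0, -0.29, 0.0], [0.0, 0.0, -0.29, 0.0], [-0.028, -0.284, -0.083, -0.037], [0.006, -0.285, -0.084, -0.036], [0.038, -0.283, -0.083, -0.037], [0.07, -0.277, -0.083, -0.037], [0.102, -0.266, -0.084, -0.036]]
[[0.131, -0.254, -0.083, -0.037]]
```

Emit:
move_arm(moves=[[0.0, -0.005, 0.094, 0.0], [0.0, 0.0, 0.257, 0.0], [0.0, 0.0, 0.256, 0.0], [0.0, 0.0, 0.257, 0.0], [0, 0, 0, 0], [0, 0, 0, 0]])

```text
t: 21.13
ee_pos: [0.5665, -0.1165, 0.103]
orientation: [0.99, -0.144, -0.001, -0.0]
contact_force: [0.6, 0.9, 1.0]
width: 0.006
grasp_force: 0.0
```

Emit:
move_arm(moves=[[0, 0, 0, 0], [0, 0, 0, 0], [0, 0, 0, 0], [0, 0, 0, 0]], grip=0.4)

```text
t: 21.47
ee_pos: [0.5675, -0.1175, 0.1046]
orientation: [0.989, -0.145, 0.001, 0.0]
contact_force: [0.1, 0.8, 0.1]
width: 0.253
grasp_force: 0.0
```

Emit:
move_arm(moves=[[0.0, 0.0, -0.29, 0.0], [0.0, 0.0, -0.29, 0.0], [0.0, 0.0, -0.29, 0.0], [-0.028, -0.284, -0.083, -0.037], [0.006, -0.285, -0.084, -0.036], [0.038, -0.283, -0.083, -0.037], [0.07, -0.277, -0.083, -0.037], [0.102, -0.266, -0.084, -0.036]], grip=0.2)

```text
t: 22.13
ee_pos: [0.5947, 0.0238, 0.2333]
orientation: [0.99, 0.145, 0.0, 0.0]
contact_force: [-0.4, -0.0, -0.5]
width: 0.398
grasp_force: 0.0
```

Emit:
move_arm(moves=[[0.131, -0.254, -0.083, -0.037], [-0.2, 0, 0, 0], [0, 0, 0, 0], [0, 0, 0, 0]])

```text
t: 22.47
ee_pos: [0.5816, 0.0427, 0.2412]
orientation: [0.98, 0.199, 0.0, 0.0]
contact_force: [0.7, -0.4, 0.0]
width: 0.399
grasp_force: 0.0
```

Run:
```python
from h import *
p=shot('wrist','w10'); print(pose()); choc(p); bowls(p)
q=shot('side'); find(q,['choc1'],4)
q=shot('top'); find(q,['choc1'],4)
```

```text
(array([0.58182639, 0.042406  , 0.24097035]), np.float64(0.399364205624711))
choc 0.8 0.6548 0.088 [18.8 19.4] rad 0.399
choc 0.63 0.6194 0.3034 [24.3 26.3] rad 0.78
bowl 0.91 hsv [110. 211.  68.] rim@46 0.3368 0.2453 r 64.2  EDGE
bowl 0.88 hsv [ 73.  76. 184.] rim@46 0.6152 0.2907 r 64.7  EDGE
bowl 0.83 hsv [ 74.  56. 200.] rim@46 0.6509 0.0895 r 71.2 
bowl 0.76 hsv [110. 211.  69.] rim@46 0.3557 -0.1271 r 32.8  EDGE
bowl 0.56 hsv [ 73.  76. 109.] rim@46 0.4562 0.1265 r 57.7 
choc1 0.47 [0.651 0.091 0.024]
choc1 0.43 [0.613 0.308 0.022]
choc1 0.68 [ 0.589 -0.125  0.12 ]
choc1 0.2 [0.733 0.26  0.103]
```

The grip slackened on the way down over A, so I need to find where that chocolate landed.

Run:
```python
from h import *
q=shot('side','s11'); t=shot('top','t11')
print(proj(q,[at('A',0,.02)[:3]]),proj(t,[at('A',0,.02)[:3]]))
a=cv2.imread('pics/s11.png')[110:190,210:310]; b=cv2.imread('pics/t11.png')[130:210,280:380]
cv2.imwrite('pics/c11.png',np.hstack([cv2.resize(x,(400,320),interpolation=cv2.INTER_CUBIC) for x in (a,b)]))
```

```text
[[244.24188801 178.91380343]] [[307.68744284 173.78731456]]
```

View pics/c11.png

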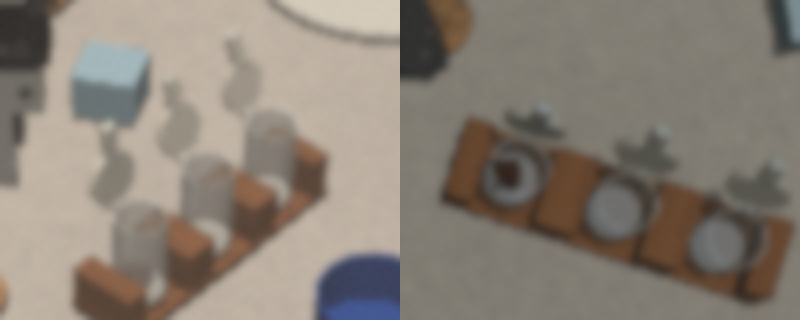

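The top view shows the dropped chocolate inside tube A at (508,172), so no harm done. Next is the bowl_l chocolate, into tube B.

Run:
```python
from h import *
a=plan([(.6548,.088,.14,.399),(.6548,.088,.019,.399)]);print('close')
a=plan([(.6548,.088,.195,.399),at('B',0,.195)],start=a)
```

```text
4 -> (0.6548, 0.088, 0.14, 0.399)
8 -> (0.6548, 0.088, 0.019, 0.399)
[[0.212, -0.033, 0.251, 0.0], [0.213, -0.034, 0.251, 0.0], [0.212, -0.033, 0.251, 0.0], [0.213, -0.034, 0.251, 0.0], [0.0, 0.0, 0.303, 0.0], [0.0, 0.0, 0.302, 0.0], [0.0, 0.0, 0.303, 0.0], [0.0, 0.0, 0.302, 0.0]]
close
5 -> (0.6548, 0.088, 0.195, 0.399)
13 -> (np.float64(0.544), np.float64(-0.1947), 0.195, -0.29)
[[0.0, 0.0, -0.352, 0.0], [0.0, 0.0, -0.352, 0.0], [0.0, 0.0, -0.352, 0.0], [0.0, 0.0, -0.352, 0.0], [0.0, 0.0, -0.352, 0.0], [-0.265, 0.272, 0.0, 0.027], [-0.242, 0.293, 0.0, 0.028], [-0.214, 0.313, 0.0, 0.027]]
[[-0.188, 0.33, 0.0, 0.028], [-0.157, 0.345, 0.0, 0.027], [-0.128, 0.358, 0.0, 0.028], [-0.096, 0.367, 0.0, 0.027], [-0.064, 0.374, 0.0, 0.028]]
```

Emit:
move_arm(moves=[[0.212, -0.033, 0.251, 0.0], [0.213, -0.034, 0.251, 0.0], [0.212, -0.033, 0.251, 0.0], [0.213, -0.034, 0.251, 0.0], [0, 0, 0, 0], [0.0, 0.0, 0.303, 0.0], [0.0, 0.0, 0.302, 0.0], [0.0, 0.0, 0.303, 0.0]])

```text
t: 23.58
ee_pos: [0.6549, 0.0881, 0.0492]
orientation: [0.98, 0.199, 0.001, 0.0]
contact_force: [0.7, 0.0, -0.1]
width: 0.402
grasp_force: 0.0
```

Emit:
move_arm(moves=[[0, 0, 0.15, 0], [0, 0, 0.1, 0], [0, 0, 0.052, 0], [0, 0, 0, 0], [0, 0, 0, 0]])

```text
t: 24.0
ee_pos: [0.6553, 0.0882, 0.0205]
orientation: [0.98, 0.199, 0.001, 0.0]
contact_force: [1.0, 0.3, 0.2]
width: 0.4
grasp_force: 0.0
```

Emit:
move_arm(moves=[[0, 0, 0, 0], [0, 0, 0, 0], [0, 0, 0, 0], [0, 0, 0, 0]], grip=1)

```text
t: 24.33
ee_pos: [0.6551, 0.0884, 0.02]
orientation: [0.98, 0.199, 0.001, -0.0]
contact_force: [-0.8, -0.2, 4.0]
width: 0.154
grasp_force: 1.8
```

Emit:
move_arm(moves=[[0, 0, 0, 0], [0, 0, 0, 0]])

```text
t: 24.5
ee_pos: [0.6552, 0.0883, 0.02]
orientation: [0.98, 0.199, 0.001, 0.0]
contact_force: [0.5, -0.7, 5.4]
width: 0.02
grasp_force: 2.9
```

Run:
```python
from h import *
p=shot('wrist','w12'); s=manip.read_state(); print(s['width'],s['grasp_force'],s['contact_force'])
a=cv2.imread('pics/w12.png')[150:290,180:320]
q=shot('side','s12');u=proj(q,[[.655,.088,.02]])[0].astype(int);print(u); b=cv2.imread('pics/s12.png')[u[1]-40:u[1]+40,u[0]-40:u[0]+40]
cv2.imwrite('pics/c12.png',np.hstack([cv2.resize(x,(400,400),interpolation=cv2.INTER_CUBIC) for x in (a,b)]))
```

```text
0.008340922991829383 2.879738436313346 [ 0.17353707 -0.35899399  6.0638418 ]
[185 214]
```

View pics/c12.png

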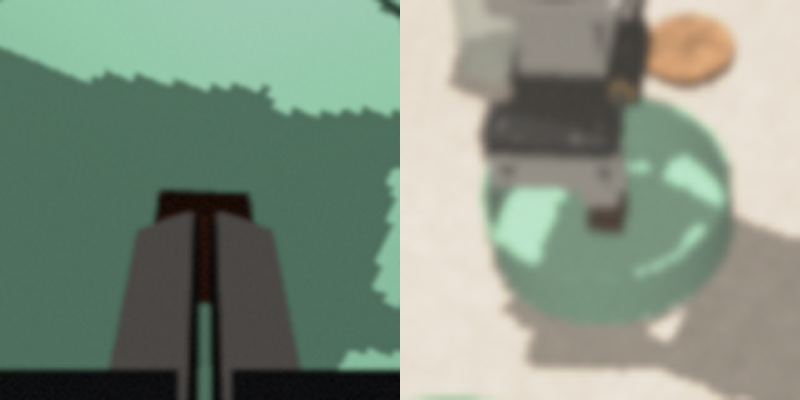

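The side view shows the fingertips resting on top of the chocolate, so the tips are practically at TCP height. I'll reopen, go deeper and feel for the floor.

Emit:
move_arm(moves=[[0, 0, -0.1, 0], [0, 0, 0, 0], [0, 0, 0, 0], [0, 0, 0, 0]], grip=0.2)

```text
t: 24.93
ee_pos: [0.6546, 0.0882, 0.0291]
orientation: [0.98, 0.199, -0.0, 0.0]
contact_force: [0.1, 0.0, 0.2]
width: 0.254
grasp_force: 0.0
```

Run:
```python
from h import *
p=shot('wrist'); print(pose()); choc(p)
```

```text
(array([0.65452609, 0.088217  , 0.02891172]), np.float64(0.40062455720738516))
choc 0.93 0.6568 0.0892 [24.  19.2] rad 0.387
choc 0.34 0.7208 0.2379 [16.6 37.8] rad 0.388
```

Emit:
move_arm(moves=[[0, 0, 0.1, 0], [0, 0, 0.08, 0], [0, 0, 0, 0], [0, 0, 0, 0]])

```text
t: 25.37
ee_pos: [0.6541, 0.0882, 0.0099]
orientation: [0.98, 0.199, -0.001, -0.0]
contact_force: [-0.2, -0.3, 0.1]
width: 0.399
grasp_force: 0.0
```

Emit:
move_arm(moves=[[0, 0, 0.02, 0], [0, 0, 0, 0], [0, 0, 0, 0]])

```text
t: 25.62
ee_pos: [0.6548, 0.0883, 0.0092]
orientation: [0.98, 0.199, 0.0, 0.0]
contact_force: [-0.2, -0.0, -0.3]
width: 0.402
grasp_force: 0.0
```

Emit:
move_arm(moves=[[0, 0, 0.015, 0], [0, 0, 0, 0], [0, 0, 0, 0]])

```text
t: 25.87
ee_pos: [0.6547, 0.0882, 0.0076]
orientation: [0.98, 0.199, -0.0, 0.0]
contact_force: [0.7, 0.8, -0.2]
width: 0.402
grasp_force: 0.0
```

Emit:
move_arm(moves=[[0, 0, 0, 0], [0, 0, 0, 0], [0, 0, 0, 0], [0, 0, 0, 0], [0, 0, 0, 0]], grip=1)

```text
t: 26.28
ee_pos: [0.6547, 0.0883, 0.0077]
orientation: [0.98, 0.199, 0.0, -0.0]
contact_force: [0.1, 0.6, -0.2]
width: 0.215
grasp_force: 14.9
```

Emit:
move_arm(moves=[[0, 0, -0.3, 0], [0, 0, -0.3, 0], [0, 0, 0, 0]])

```text
t: 26.53
ee_pos: [0.6572, 0.0884, 0.0738]
orientation: [0.98, 0.199, 0.004, 0.0]
contact_force: [0.7, -0.1, 0.6]
width: 0.209
grasp_force: 14.9
```

Run:
```python
from h import *
s=manip.read_state(); print(s['width'],s['grasp_force'])
p,h=pose()
a=plan([(p[0],p[1],.18,h),at('B',0,.18),at('B',0,.094)])
a=plan([at('B',0,.18),(.57,.26,.22,.4)],start=a)
```

```text
0.20920553846861303 14.89553689956665
3 -> (np.float64(0.6572231859747699), np.float64(0.08844840822585129), 0.18, np.float64(0.4006256251149184))
12 -> (np.float64(0.544), np.float64(-0.1947), 0.18, -0.29)
15 -> (np.float64(0.544), np.float64(-0.1947), 0.094, -0.29)
[[0.0, 0.0, -0.354, 0.0], [0.0, 0.0, -0.354, 0.0], [0.0, 0.0, -0.354, 0.0], [-0.239, 0.241, 0.0, 0.024], [-0.219, 0.258, 0.0, 0.025], [-0.199, 0.274, 0.0, 0.024], [-0.178, 0.288, 0.0, 0.025], [-0.154, 0.302, 0.0, 0.024]]
[[-0.131, 0.312, 0.0, 0.025], [-0.107, 0.322, 0.0, 0.024], [-0.081, 0.329, 0.0, 0.024], [-0.057, 0.334, 0.0, 0.025], [0.0, 0.0, 0.287, 0.0], [0.0, 0.0, 0.286, 0.0], [0.0, 0.0, 0.287, 0.0]]
3 -> (np.float64(0.544), np.float64(-0.1947), 0.18, -0.29)
16 -> (0.57, 0.26, 0.22, 0.4)
[[0.0, 0.0, -0.287, 0.0], [0.0, 0.0, -0.287, 0.0], [0.0, 0.0, -0.286, 0.0], [-0.081, -0.341, -0.031, -0.017], [-0.063, -0.345, -0.031, -0.017], [-0.044, -0.347, -0.03, -0.017], [-0.026, -0.349, -0.031, -0.017], [-0.007, -0.351, -0.031, -0.017]]
[[0.012, -0.35, -0.031, -0.016], [0.029, -0.349, -0.031, -0.017], [0.048, -0.347, -0.03, -0.017], [0.067, -0.344, -0.031, -0.017], [0.084, -0.34, -0.031, -0.017], [0.103, -0.335, -0.031, -0.017], [0.121, -0.329, -0.03, -0.017], [0.137, -0.322, -0.031, -0.017]]
```

Emit:
move_arm(moves=[[0.0, 0.0, -0.354, 0.0], [0.0, 0.0, -0.354, 0.0], [0.0, 0.0, -0.354, 0.0], [-0.239, 0.241, 0.0, 0.024], [-0.219, 0.258, 0.0, 0.025], [-0.199, 0.274, 0.0, 0.024], [-0.178, 0.288, 0.0, 0.025], [-0.154, 0.302, 0.0, 0.024]])

```text
t: 27.2
ee_pos: [0.591, -0.0703, 0.1737]
orientation: [1.0, 0.007, 0.0, 0.0]
contact_force: [1.3, 0.1, 1.0]
width: 0.209
grasp_force: 14.9
```

Emit:
move_arm(moves=[[-0.131, 0.312, 0.0, 0.025], [-0.107, 0.322, 0.0, 0.024], [-0.081, 0.329, 0.0, 0.024], [-0.057, 0.334, 0.0, 0.025], [0, 0, 0, 0], [0, 0, 0, 0], [0, 0, 0, 0]])

```text
t: 27.78
ee_pos: [0.5416, -0.1945, 0.1737]
orientation: [0.99, -0.144, 0.0, -0.0]
contact_force: [-0.6, 0.7, -0.4]
width: 0.212
grasp_force: 14.9
```

Run:
```python
from h import *
s=manip.read_state(); print(s['width'],s['grasp_force'],pose())
a=plan([at('B',-.002,.16),at('B',-.002,.094)])
```

```text
0.21173108844491456 14.895571768283844 (array([ 0.54163864, -0.19451718,  0.17372485]), np.float64(-0.28971435288015807))
1 -> (np.float64(0.5420835122489747), np.float64(-0.19412809554979035), 0.16, -0.29)
3 -> (np.float64(0.5420835122489747), np.float64(-0.19412809554979035), 0.094, -0.29)
[[0.003, -0.005, 0.137, 0.0], [0.0, 0.0, 0.33, 0.0], [0.0, 0.0, 0.33, 0.0]]
```

Emit:
move_arm(moves=[[0.003, -0.005, 0.137, 0.0], [0.0, 0.0, 0.3, 0.0], [0.0, 0.0, 0.25, 0.0], [0, 0, 0.11, 0], [0, 0, 0, 0], [0, 0, 0, 0]])

```text
t: 28.28
ee_pos: [0.5424, -0.1939, 0.0947]
orientation: [0.99, -0.144, 0.0, -0.0]
contact_force: [-0.1, -0.3, 0.3]
width: 0.211
grasp_force: 14.9
```

Emit:
move_arm(moves=[[0, 0, 0, 0], [0, 0, 0, 0], [0, 0, 0, 0], [0, 0, 0, 0]], grip=0.4)

```text
t: 28.62
ee_pos: [0.5422, -0.1946, 0.095]
orientation: [0.989, -0.145, 0.001, 0.0]
contact_force: [-0.1, -0.3, -0.7]
width: 0.298
grasp_force: 0.0
```

Emit:
move_arm(moves=[[0.0, 0.0, -0.287, 0.0], [0.0, 0.0, -0.287, 0.0], [0.0, 0.0, -0.286, 0.0], [-0.081, -0.341, -0.031, -0.017], [-0.063, -0.345, -0.031, -0.017], [-0.044, -0.347, -0.03, -0.017], [-0.026, -0.349, -0.031, -0.017], [-0.007, -0.351, -0.031, -0.017]], grip=0.2)

```text
t: 29.28
ee_pos: [0.5517, -0.0181, 0.1962]
orientation: [1.0, -0.011, 0.0, 0.0]
contact_force: [0.3, 0.3, 0.1]
width: 0.402
grasp_force: 0.0
```

Emit:
move_arm(moves=[[0.012, -0.35, -0.031, -0.016], [0.029, -0.349, -0.031, -0.017], [0.048, -0.347, -0.03, -0.017], [0.067, -0.344, -0.031, -0.017], [0.084, -0.34, -0.031, -0.017], [0.103, -0.335, -0.031, -0.017], [0.121, -0.329, -0.03, -0.017], [0, 0, 0, 0]])

```text
t: 29.95
ee_pos: [0.5655, 0.2304, 0.2177]
orientation: [0.984, 0.176, 0.001, -0.001]
contact_force: [-0.5, -1.3, -0.4]
width: 0.399
grasp_force: 0.0
```

Emit:
move_arm(moves=[[0, 0, 0, 0], [0, 0, 0, 0]])

```text
t: 30.12
ee_pos: [0.5659, 0.2249, 0.2171]
orientation: [0.985, 0.173, -0.0, 0.0]
contact_force: [-0.7, -0.4, 0.7]
width: 0.402
grasp_force: 0.0
```

Run:
```python
from h import *
p=shot('wrist','w13'); print(pose()); choc(p); bowls(p)
t=shot('top','t13'); find(t,['choc1'],4)
b=cv2.imread('pics/t13.png')[130:210,280:380]
cv2.imwrite('pics/c13.png',np.hstack([cv2.resize(b,(400,320),interpolation=cv2.INTER_CUBIC), cv2.resize(cv2.imread('pics/w13.png'),(400,320))]))
```

```text
(array([0.56599028, 0.22438711, 0.2170961 ]), np.float64(0.34593359352676517))
choc 0.9 0.6192 0.306 [20.9 21.5] rad 0.784
bowl 0.7 hsv [110. 213.  59.] rim@46 0.4238 -0.1285 r 40.0  EDGE
bowl 0.65 hsv [ 24.  218.  110.5] rim@46 0.2235 0.3797 r 13.3  EDGE
bowl 0.59 hsv [ 73.   76.  119.5] rim@46 0.458 0.1505 r 50.1 
bowl 0.58 hsv [ 73.  66. 192.] rim@46 0.6175 0.3041 r 59.8 
bowl 0.56 hsv [ 73.  72. 186.] rim@46 0.6496 0.0957 r 73.7 
choc1 0.61 [ 0.542 -0.191  0.028]
choc1 0.4 [ 0.567 -0.11   0.035]
```

View pics/c13.png

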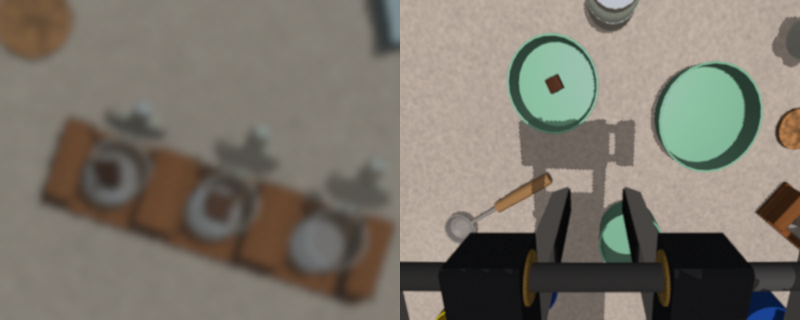

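Tubes A and B each hold one chocolate: (105,172) and (220,207) in the left crop. Third chocolate: I'll turn the hand to heading 2.355 so its body clears the jar.

Run:
```python
from h import *
a=plan([(.6192,.306,.18,2.355),(.6192,.306,.06,2.355)])
```

```text
17 -> (0.6192, 0.306, 0.18, 2.355)
21 -> (0.6192, 0.306, 0.06, 2.355)
[[0.046, -0.035, 0.022, -0.038], [0.049, -0.029, 0.022, -0.037], [0.052, -0.023, 0.022, -0.038], [0.055, -0.016, 0.022, -0.037], [0.057, -0.01, 0.021, -0.038], [0.057, -0.004, 0.022, -0.038], [0.057, 0.004, 0.022, -0.037], [0.056, 0.01, 0.022, -0.038]]
[[0.055, 0.017, 0.022, -0.038], [0.053, 0.023, 0.022, -0.037], [0.049, 0.029, 0.022, -0.038], [0.046, 0.035, 0.022, -0.037], [0.041, 0.04, 0.022, -0.038], [0.036, 0.044, 0.022, -0.038], [0.031, 0.048, 0.021, -0.037], [0.024, 0.052, 0.022, -0.038]]
[[0.019, 0.054, 0.022, -0.038], [0.0, 0.0, 0.3, 0.0], [0.0, 0.0, 0.3, 0.0], [0.0, 0.0, 0.3, 0.0], [0.0, 0.0, 0.3, 0.0]]
```

Emit:
move_arm(moves=[[0.046, -0.035, 0.022, -0.038], [0.049, -0.029, 0.022, -0.037], [0.052, -0.023, 0.022, -0.038], [0.055, -0.016, 0.022, -0.037], [0.057, -0.01, 0.021, -0.038], [0.057, -0.004, 0.022, -0.038], [0.057, 0.004, 0.022, -0.037], [0.056, 0.01, 0.022, -0.038]])

```text
t: 31.03
ee_pos: [0.5911, 0.2633, 0.1995]
orientation: [0.797, 0.604, 0.0, 0.0]
contact_force: [-0.1, -0.5, 0.0]
width: 0.397
grasp_force: 0.0
```

Emit:
move_arm(moves=[[0.055, 0.017, 0.022, -0.038], [0.053, 0.023, 0.022, -0.037], [0.049, 0.029, 0.022, -0.038], [0.046, 0.035, 0.022, -0.037], [0.041, 0.04, 0.022, -0.038], [0.036, 0.044, 0.022, -0.038], [0.031, 0.048, 0.021, -0.037], [0.024, 0.052, 0.022, -0.038]])

```text
t: 31.7
ee_pos: [0.6161, 0.3018, 0.182]
orientation: [0.434, 0.901, -0.0, -0.0]
contact_force: [0.7, 0.3, 0.8]
width: 0.401
grasp_force: 0.0
```

Emit:
move_arm(moves=[[0.019, 0.054, 0.022, -0.038], [0.0, 0.0, 0.3, 0.0], [0.0, 0.0, 0.3, 0.0], [0.0, 0.0, 0.3, 0.0], [0, 0, 0, 0], [0, 0, 0, 0], [0, 0, 0, 0]])

```text
t: 32.28
ee_pos: [0.6198, 0.307, 0.0922]
orientation: [0.382, 0.924, 0.001, 0.001]
contact_force: [0.6, -0.4, 1.0]
width: 0.398
grasp_force: 0.0
```

Run:
```python
from h import *
p=shot('wrist','w14'); print(pose()); choc(p)
a=plan([(.6192,.306,.06,2.355),(.6192,.306,.0085,2.355)])
```

```text
(array([0.61993599, 0.30718009, 0.09256097]), np.float64(2.357457467444375))
choc 0.7 0.617 0.308 [20.4 23.7] rad 0.786
1 -> (0.6192, 0.306, 0.06, 2.355)
3 -> (0.6192, 0.306, 0.0085, 2.355)
[[-0.004, -0.014, 0.325, 0.001], [0.0, 0.0, 0.257, 0.0], [0.0, 0.0, 0.258, 0.0]]
```

Emit:
move_arm(moves=[[0.008, -0.01, 0.325, 0.001], [0.0, 0.0, 0.257, 0.0], [0.0, 0.0, 0.15, 0.0], [0, 0, 0.07, 0], [0, 0, 0.04, 0], [0, 0, 0, 0], [0, 0, 0, 0]])

```text
t: 32.97
ee_pos: [0.6183, 0.3072, 0.0072]
orientation: [0.383, 0.924, 0.001, 0.001]
contact_force: [0.2, -0.4, 0.7]
width: 0.404
grasp_force: 0.0
```

Emit:
move_arm(moves=[[0, 0, 0, 0], [0, 0, 0, 0], [0, 0, 0, 0], [0, 0, 0, 0], [0, 0, 0, 0]], grip=1)

```text
t: 33.38
ee_pos: [0.6179, 0.307, 0.0064]
orientation: [0.383, 0.924, 0.0, 0.0]
contact_force: [-1.2, -0.9, 6.4]
width: 0.212
grasp_force: 15.0
```

Run:
```python
from h import *
p,h=pose()
a=plan([(p[0],p[1],.18,h),at('C',0,.18)[:3]+(HD+np.pi,)])
```

```text
5 -> (np.float64(0.6179045919864944), np.float64(0.30697474810408504), 0.18, np.float64(2.3546669887265015))
21 -> (np.float64(0.521), np.float64(-0.2716), 0.18, 2.851592653589793)
[[0.0, 0.0, -0.347, 0.0], [0.0, 0.0, -0.348, 0.0], [0.0, 0.0, -0.347, 0.0], [0.0, 0.0, -0.347, 0.0], [0.0, 0.0, -0.347, 0.0], [-0.213, -0.298, 0.0, -0.01], [-0.204, -0.305, 0.0, -0.01], [-0.194, -0.311, 0.0, -0.01]]
[[-0.185, -0.317, 0.0, -0.01], [-0.174, -0.322, 0.0, -0.009], [-0.165, -0.328, 0.0, -0.01], [-0.155, -0.332, 0.0, -0.01], [-0.144, -0.337, 0.0, -0.01], [-0.133, -0.342, 0.0, -0.01], [-0.123, -0.345, 0.0, -0.01], [-0.112, -0.35, 0.0, -0.01]]
[[-0.101, -0.352, 0.0, -0.01], [-0.09, -0.356, 0.0, -0.01], [-0.078, -0.358, 0.0, -0.009], [-0.068, -0.36, 0.0, -0.01], [-0.057, -0.362, 0.0, -0.01]]
```

Emit:
move_arm(moves=[[0.0, 0.0, -0.347, 0.0], [0.0, 0.0, -0.348, 0.0], [0.0, 0.0, -0.347, 0.0], [0.0, 0.0, -0.347, 0.0], [0.0, 0.0, -0.347, 0.0], [-0.213, -0.298, 0.0, -0.01], [-0.204, -0.305, 0.0, -0.01], [-0.194, -0.311, 0.0, -0.01]])

```text
t: 34.05
ee_pos: [0.5988, 0.1974, 0.1794]
orientation: [0.338, 0.941, 0.0, 0.0]
contact_force: [-0.1, 0.2, 0.0]
width: 0.21
grasp_force: 15.0
```

Emit:
move_arm(moves=[[-0.185, -0.317, 0.0, -0.01], [-0.174, -0.322, 0.0, -0.009], [-0.165, -0.328, 0.0, -0.01], [-0.155, -0.332, 0.0, -0.01], [-0.144, -0.337, 0.0, -0.01], [-0.133, -0.342, 0.0, -0.01], [-0.123, -0.345, 0.0, -0.01], [-0.112, -0.35, 0.0, -0.01]])

```text
t: 34.72
ee_pos: [0.5503, -0.0926, 0.1794]
orientation: [0.22, 0.976, -0.0, 0.0]
contact_force: [0.8, -0.6, -0.6]
width: 0.21
grasp_force: 15.0
```

Emit:
move_arm(moves=[[-0.101, -0.352, 0.0, -0.01], [-0.09, -0.356, 0.0, -0.01], [-0.078, -0.358, 0.0, -0.009], [-0.068, -0.36, 0.0, -0.01], [-0.057, -0.362, 0.0, -0.01], [0, 0, 0, 0], [0, 0, 0, 0], [0, 0, 0, 0]])

```text
t: 35.38
ee_pos: [0.5206, -0.2714, 0.1791]
orientation: [0.145, 0.989, 0.0, -0.0]
contact_force: [1.0, -0.3, -0.0]
width: 0.208
grasp_force: 15.0
```

Run:
```python
from h import *
s=manip.read_state(); print(s['width'],s['grasp_force'],pose())
a=plan([at('C',0,.16)[:3]+(HD+np.pi,),at('C',0,.094)[:3]+(HD+np.pi,)])
p=shot('wrist','w15'); find(p,['tab1'])
```

```text
0.20790746070615776 14.992692768573761 (array([ 0.5206338 , -0.27135055,  0.17908927]), np.float64(2.850471475438213))
1 -> (np.float64(0.521), np.float64(-0.2716), 0.16, 2.851592653589793)
3 -> (np.float64(0.521), np.float64(-0.2716), 0.094, 2.851592653589793)
[[-0.004, -0.001, 0.191, 0.0], [0.0, 0.0, 0.33, 0.0], [0.0, 0.0, 0.33, 0.0]]
tab1 0.95 [ 0.557 -0.282  0.146]
tab1 0.81 [ 0.589 -0.126  0.122]
tab1 0.79 [ 0.569 -0.203  0.116]
```

```bash
cat >> h.py <<'E'
H2=HD+np.pi
def A2(k,x,z): return at(k,x,z)[:3]+(H2,)
def capwp(k,r=.042,zp=0.):
    w=[]
    for th in (1.5,1.3,1.1,.92,.75,.58,.42,.27,.13,0.,-.05):
        w.append(A2(k,.031-r*np.cos(th)+.006*np.sin(th),.085+r*np.sin(th)+.006*np.cos(th)-zp))
    return w
E
python3 - <<'E'
from h import *
a=plan([A2('C',0,.16),A2('C',0,.094)]);print('open')
a=plan([A2('C',0,.185),A2('C',.085,.185),A2('C',.085,.13)],start=a);print()
a=plan(capwp('C'),start=a);print()
E
```

```text
1 -> (np.float64(0.521), np.float64(-0.2716), 0.16, 2.851592653589793)
3 -> (np.float64(0.521), np.float64(-0.2716), 0.094, 2.851592653589793)
[[-0.003, -0.009, 0.193, 0.0], [0.0, 0.0, 0.33, 0.0], [0.0, 0.0, 0.33, 0.0]]
open
3 -> (np.float64(0.521), np.float64(-0.2716), 0.185, 2.851592653589793)
6 -> (np.float64(0.6024507294185792), np.float64(-0.29590593913391106), 0.185, 2.851592653589793)
8 -> (np.float64(0.6024507294185792), np.float64(-0.29590593913391106), 0.13, 2.851592653589793)
[[0.0, 0.0, -0.303, 0.0], [0.0, 0.0, -0.304, 0.0], [0.0, 0.0, -0.303, 0.0], [-0.283, 0.0, 0.0, 0.0], [-0.284, 0.0, 0.0, 0.0], [-0.283, -0.001, 0.0, 0.0], [0.0, 0.0, 0.275, 0.0], [0.0, 0.0, 0.275, 0.0]]

2 -> (np.float64(0.5535937143202041), np.float64(-0.28132638111494007), np.float64(0.1273192126473765), 2.851592653589793)
3 -> (np.float64(0.5454796797222247), np.float64(-0.27890504944023625), np.float64(0.12707443675926963), 2.851592653589793)
4 -> (np.float64(0.5375739844853182), np.float64(-0.27654588889482234), np.float64(0.12515228585113378), 2.851592653589793)
5 -> (np.float64(0.530897857319219
[... 566 characters left out ...]
851592653589793)
10 -> (np.float64(0.5115442461827829), np.float64(-0.2687782821542897), np.float64(0.09639400535231593), 2.851592653589793)
11 -> (np.float64(0.5104593173693603), np.float64(-0.2684545255238468), np.float64(0.09100000000000001), 2.851592653589793)
12 -> (np.float64(0.5102222612957646), np.float64(-0.2683837849603519), np.float64(0.08889337645300131), 2.851592653589793)
[[0.255, 0.0, 0.013, 0.0], [0.255, 0.001, 0.014, 0.0], [0.085, 0.0, 0.002, 0.0], [0.082, 0.0, 0.019, 0.0], [0.07, 0.0, 0.031, 0.0], [0.059, 0.0, 0.041, 0.0], [0.052, 0.0, 0.05, 0.0], [0.041, 0.0, 0.054, 0.0]]
[[0.03, 0.0, 0.056, 0.0], [0.02, 0.0, 0.056, 0.0], [0.011, 0.0, 0.054, 0.0], [0.002, 0.0, 0.021, 0.0]]
```

Emit:
move_arm(moves=[[-0.003, -0.009, 0.193, 0.0], [0.0, 0.0, 0.3, 0.0], [0.0, 0.0, 0.23, 0.0], [0, 0, 0.13, 0], [0, 0, 0, 0], [0, 0, 0, 0]])

```text
t: 35.98
ee_pos: [0.521, -0.2718, 0.0941]
orientation: [0.144, 0.99, 0.0, -0.0]
contact_force: [0.4, -0.7, -0.1]
width: 0.211
grasp_force: 15.0
```

Emit:
move_arm(moves=[[0, 0, 0, 0], [0, 0, 0, 0], [0, 0, 0, 0], [0, 0, 0, 0]], grip=0.4)

```text
t: 36.32
ee_pos: [0.521, -0.2728, 0.0947]
orientation: [0.145, 0.989, -0.0, 0.001]
contact_force: [-0.0, 0.5, 0.1]
width: 0.301
grasp_force: 0.0
```

Emit:
move_arm(moves=[[0.0, 0.0, -0.303, 0.0], [0.0, 0.0, -0.304, 0.0], [0.0, 0.0, -0.303, 0.0], [-0.283, 0.0, 0.0, 0.0], [-0.284, 0.0, 0.0, 0.0], [-0.283, -0.001, 0.0, 0.0], [0, 0, 0, 0], [0, 0, 0, 0]], grip=1)

```text
t: 36.98
ee_pos: [0.6024, -0.2971, 0.184]
orientation: [0.145, 0.989, 0.0, -0.001]
contact_force: [-0.1, -0.1, -0.4]
width: 0.003
grasp_force: 0.0
```

Run:
```python
from h import *
p=shot('wrist','w16'); print(pose()); find(p,['choc1'],5)
for n in ('top','side'):
    t=shot(n,n+'16'); find(t,['choc1'],5)
im=cv2.imread('pics/w16.png'); cv2.imwrite('pics/w16b.png',np.vstack([cv2.resize(im[:300],(640,375)),cv2.resize(cv2.imread('pics/side16.png')[100:200,200:330],(640,225))]))
```

```text
(array([ 0.60181816, -0.29697771,  0.18453763]), np.float64(2.85119035604709))
choc1 0.7 [ 0.546 -0.193  0.028]
choc1 0.69 [ 0.513 -0.27   0.032]
choc1 0.54 [ 0.567 -0.107  0.031]
choc1 0.41 [ 0.548 -0.283  0.116]
choc1 0.69 [ 0.572 -0.2    0.115]
choc1 0.39 [ 0.544 -0.189  0.028]
```

View pics/w16b.png

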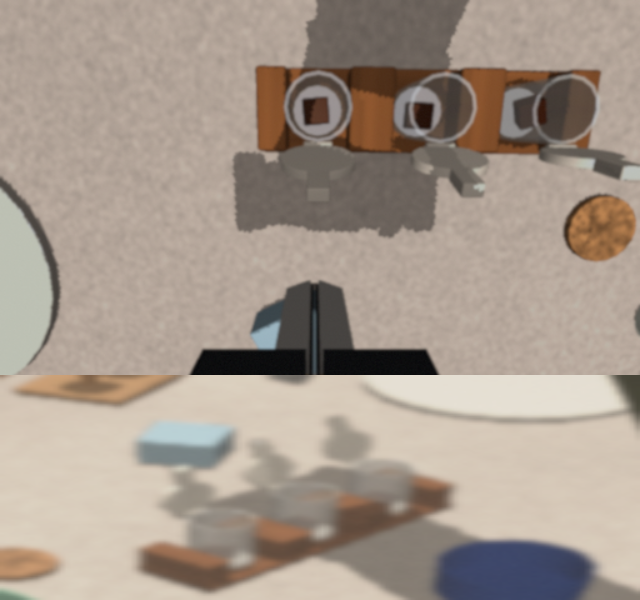

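All three chocolates are in the tubes (dark squares at (316,110), (420,115) and (540,110)), so now the caps. That was my 15th picture, one over the limit of 14, so from here I'll rely on numbers only.

Emit:
move_arm(moves=[[0.0, 0.0, 0.275, 0.0], [0.0, 0.0, 0.27, 0.0], [0, 0, 0, 0], [0.2, 0.0, 0.013, 0.0], [0.2, 0.001, 0.014, 0.0], [0.11, 0, 0, 0], [0.085, 0.0, 0.002, 0.0], [0.082, 0.0, 0.019, 0.0]])

```text
t: 37.95
ee_pos: [0.5373, -0.2778, 0.128]
orientation: [0.145, 0.989, -0.0, 0.001]
contact_force: [1.0, 0.1, 1.3]
width: 0.011
grasp_force: 0.7
```

Emit:
move_arm(moves=[[0.07, 0.0, 0.031, 0.0], [0.059, 0.0, 0.041, 0.0], [0.052, 0.0, 0.05, 0.0], [0.041, 0.0, 0.054, 0.0], [0.03, 0.0, 0.056, 0.0], [0.02, 0.0, 0.056, 0.0], [0.011, 0.0, 0.04, 0.0], [0, 0, 0, 0]])

```text
t: 38.62
ee_pos: [0.5097, -0.2693, 0.0916]
orientation: [0.145, 0.989, 0.0, -0.001]
contact_force: [-0.2, -0.4, -0.0]
width: 0.006
grasp_force: 0.0
```

Emit:
move_arm(moves=[[0, 0, 0.02, 0], [0, 0, 0.015, 0], [0, 0, 0, 0]])

```text
t: 38.87
ee_pos: [0.5103, -0.2695, 0.0891]
orientation: [0.145, 0.989, 0.0, -0.0]
contact_force: [0.3, 0.4, 0.1]
width: 0.004
grasp_force: 0.0
```

Emit:
move_arm(moves=[[0, 0, 0.02, 0], [0, 0, 0, 0], [0, 0, 0, 0]])

```text
t: 39.12
ee_pos: [0.5104, -0.2696, 0.0886]
orientation: [0.145, 0.989, -0.0, 0.0]
contact_force: [-5.3, 3.2, 13.8]
width: 0.009
grasp_force: 6.6
```

Emit:
move_arm(moves=[[0, 0, 0.02, 0], [0, 0, 0, 0], [0, 0, 0, 0]])

```text
t: 39.37
ee_pos: [0.5105, -0.2697, 0.0882]
orientation: [0.145, 0.989, -0.0, 0.001]
contact_force: [-12.6, 6.2, 29.1]
width: 0.007
grasp_force: 14.6
```

Run:
```python
from h import *
p=shot('wrist','w17'); find(p,['cap1','tab1'],5); print(pose())
for d in manip.masks_of(p,'cap1')[:4]:
    ys,xs=np.nonzero(d['region']); print(d['score'],xs.min(),xs.max(),ys.min(),ys.max(),len(xs))
print('tab end/centre C proj',proj(p,[at('C',-.046,.088)[:3],at('C',-.023,.09)[:3],at('C',0,.091)[:3],at('C',.023,.091)[:3]]))
q=shot('side'); find(q,['tab1','cap1'],4)
```

```text
cap1 0.83 [ 0.57  -0.203  0.104]
cap1 0.79 [ 0.497 -0.261  0.089]
cap1 0.68 [ 0.588 -0.14   0.099]
tab1 0.87 [ 0.499 -0.259  0.091]
tab1 0.81 [ 0.568 -0.199  0.105]
tab1 0.75 [ 0.582 -0.137  0.099]
tab1 0.16 [ 0.558 -0.19   0.03 ]
(array([ 0.51051081, -0.26973906,  0.08817991]), np.float64(2.851225338545168))
0.74 355 443 278 383 3160
0.72 491 511 279 313 643
0.72 218 294 171 273 2475
tab end/centre C proj [[253.22116806 177.78892689]
 [253.20178948 218.07998557]
 [253.17254496 255.81266918]
 [253.13477776 290.60343059]]
tab1 0.65 [ 0.515 -0.259  0.093]
tab1 0.63 [ 0.573 -0.204  0.113]
tab1 0.59 [ 0.591 -0.121  0.116]
cap1 0.64 [ 0.593 -0.125  0.118]
cap1 0.61 [ 0.574 -0.203  0.114]
cap1 0.48 [ 0.508 -0.256  0.095]
```

Cap C is down against a firm stop at z 0.0885. B and A next, the same way.

Run:
```python
from h import *
for k in 'B':
    a=plan([A2('C',-.01,.19),A2('C',.085,.19),A2(k,.085,.19),A2(k,.085,.13),A2(k,.045,.128)+(.02,)]);print()
    a=plan(capwp(k)[1:],start=a);print()
a=plan([A2('B',-.01,.19),A2('B',.085,.19),A2('A',.085,.19),A2('A',.085,.13),A2('A',.045,.128)+(.02,)],start=a)
```

```text
3 -> (np.float64(0.511417561244873), np.float64(-0.26874047774895166), 0.19, 2.851592653589793)
6 -> (np.float64(0.6024507294185792), np.float64(-0.29590593913391106), 0.19, 2.851592653589793)
9 -> (np.float64(0.6254507294185793), np.float64(-0.21900593913391103), 0.19, 2.851592653589793)
11 -> (np.float64(0.6254507294185793), np.float64(-0.21900593913391103), 0.13, 2.851592653589793)
14 -> (np.float64(0.5871209743980714), np.float64(-0.20756785012971762), 0.128, 2.851592653589793, 0.02)
[[-0.002, 0.004, -0.339, 0.0], [-0.002, 0.004, -0.34, 0.0], [-0.002, 0.004, -0.339, 0.0], [-0.317, 0.0, 0.0, 0.0], [-0.316, 0.0, 0.0, 0.0], [-0.317, 0.001, 0.0, 0.0], [0.0, 0.267, 0.0, 0.0], [0.0, 0.268, 0.0, 0.0]]
[[0.0, 0.267, 0.0, 0.0], [0.0, 0.0, 0.3, 0.0], [0.0, 0.0, 0.3, 0.0], [0.133, 0.0, 0.007, 0.0], [0.134, 0.0, 0.006, 0.0], [0.133, 0.0, 0.007, 0.0]]

1 -> (np.float64(0.5684796797222247), np.float64(-0.20200504944023626), np.float64(0.12707443675926963), 2.851592653589793)
2 -> (np.float64(0.5605739844853183), np.float64(-0.19964588889482235), np.float64(0.12515228585113378), 2.8515926535897
[... 1398 characters left out ...]
0.21900593913391103), 0.19, 2.851592653589793)
9 -> (np.float64(0.6484507294185792), np.float64(-0.142305939133911), 0.19, 2.851592653589793)
11 -> (np.float64(0.6484507294185792), np.float64(-0.142305939133911), 0.13, 2.851592653589793)
14 -> (np.float64(0.6101209743980713), np.float64(-0.13086785012971758), 0.128, 2.851592653589793, 0.02)
[[-0.004, 0.0, -0.337, 0.0], [-0.004, 0.0, -0.337, 0.0], [-0.004, 0.0, -0.337, 0.0], [-0.317, 0.0, 0.0, 0.0], [-0.316, 0.0, 0.0, 0.0], [-0.317, 0.0, 0.0, 0.0], [0.0, 0.267, 0.0, 0.0], [-0.001, 0.267, 0.0, 0.0]]
[[0.0, 0.267, 0.0, 0.0], [0.0, 0.0, 0.3, 0.0], [0.0, 0.0, 0.3, 0.0], [0.133, 0.0, 0.007, 0.0], [0.134, 0.0, 0.006, 0.0], [0.133, 0.0, 0.007, 0.0]]
```

Emit:
move_arm(moves=[[-0.002, 0.004, -0.339, 0.0], [-0.002, 0.004, -0.34, 0.0], [-0.002, 0.004, -0.339, 0.0], [-0.317, 0.0, 0.0, 0.0], [-0.316, 0.0, 0.0, 0.0], [-0.317, 0.001, 0.0, 0.0], [0.0, 0.267, 0.0, 0.0], [0.0, 0.268, 0.0, 0.0]])

```text
t: 40.38
ee_pos: [0.6182, -0.2448, 0.1851]
orientation: [0.146, 0.989, 0.0, -0.001]
contact_force: [0.6, -0.0, 0.2]
width: 0.004
grasp_force: 0.0
```

Emit:
move_arm(moves=[[0.0, 0.267, 0.0, 0.0], [0, 0, 0, 0], [0.0, 0.0, 0.3, 0.0], [0.0, 0.0, 0.3, 0.0], [0.133, 0.0, 0.007, 0.0], [0.134, 0.0, 0.006, 0.0], [0.133, 0.0, 0.007, 0.0], [0.11, 0, 0, 0]])

```text
t: 41.05
ee_pos: [0.5756, -0.2044, 0.125]
orientation: [0.145, 0.989, -0.0, 0.0]
contact_force: [0.9, -0.9, 0.7]
width: 0.008
grasp_force: 0.7
```

Emit:
move_arm(moves=[[0.085, 0.0, 0.009, 0.0], [0.083, 0.0, 0.019, 0.0], [0.07, 0.0, 0.031, 0.0], [0.059, 0.0, 0.04, 0.0], [0.052, 0.0, 0.05, 0.0], [0.041, 0.0, 0.055, 0.0], [0.03, 0.0, 0.056, 0.0], [0.02, 0.0, 0.056, 0.0]])

```text
t: 41.72
ee_pos: [0.5337, -0.1915, 0.0928]
orientation: [0.145, 0.989, 0.0, -0.0]
contact_force: [-0.0, -0.0, 1.9]
width: 0.007
grasp_force: 0.7
```

Emit:
move_arm(moves=[[0.011, 0.0, 0.04, 0.0], [0.002, 0.0, 0.02, 0.0], [0, 0, 0.02, 0], [0, 0, 0, 0], [0, 0, 0, 0]])

```text
t: 42.13
ee_pos: [0.533, -0.1914, 0.088]
orientation: [0.145, 0.989, -0.0, 0.0]
contact_force: [-15.5, 4.3, 32.5]
width: 0.007
grasp_force: 16.3
```

Emit:
move_arm(moves=[[-0.004, 0.0, -0.35, 0.0], [-0.004, 0.0, -0.35, 0.0], [-0.004, 0.0, -0.37, 0.0], [-0.317, 0.0, 0.0, 0.0], [-0.316, 0.0, 0.0, 0.0], [-0.317, 0.0, 0.0, 0.0], [0.0, 0.267, 0.0, 0.0], [-0.001, 0.267, 0.0, 0.0]])

```text
t: 42.8
ee_pos: [0.6411, -0.1681, 0.1902]
orientation: [0.146, 0.989, 0.0, -0.001]
contact_force: [-0.3, -0.4, 0.9]
width: 0.007
grasp_force: 0.0
```

Emit:
move_arm(moves=[[0.0, 0.267, 0.0, 0.0], [0, 0, 0, 0], [0, 0, 0, 0]])

```text
t: 43.05
ee_pos: [0.6483, -0.141, 0.1918]
orientation: [0.144, 0.99, 0.0, -0.0]
contact_force: [0.3, -0.5, 0.0]
width: 0.003
grasp_force: 0.0
```

Run:
```python
from h import *
a=plan([A2('A',.085,.16),A2('A',.085,.128),A2('A',.045,.128)+(.02,)]+capwp('A')[1:])
```

```text
1 -> (np.float64(0.6484507294185792), np.float64(-0.142305939133911), 0.16, 2.851592653589793)
2 -> (np.float64(0.6484507294185792), np.float64(-0.142305939133911), 0.128, 2.851592653589793)
5 -> (np.float64(0.6101209743980713), np.float64(-0.13086785012971758), 0.128, 2.851592653589793, 0.02)
6 -> (np.float64(0.5914796797222246), np.float64(-0.12530504944023624), np.float64(0.12707443675926963), 2.851592653589793)
7 -> (np.float64(0.5835739844853182), np.float64(-0.12294588889482233), np.float64(0.12515228585113378), 2.851592653589793)
8 -> (np.float64(0.5768978573192194), np.float64(-0.12095364718369492), np.float64(0.12205018898138816), 2.851592653589793)
9 -> (np.float64(0.5711768892935958), np.float64(-0.11924643717329395), np.float64(0.11801896113422297), 2.851592653589793)
10 -> (np.float64(0.5661919247494779), np.float64(-0.11775886001273392), np.float64(0.11303578124474982), 2.851592653589793)
11 -> (np.float64(0.5623015647180061), np.float64(-0.11659792683498406), np.float64(0.1076044726703758), 2.851592653589793)
12 -> (np.float64(0.5594509652632963), np.float64(-0.11574727150831084), np.float64(0.10198534571912626), 2.851592653589793)
13 -> (np.float64(0.5575442461827829), np.float64(-0.11517828215428971), np.float64(0.09639400535231593), 2.851592653589793)
14 -> (np.float64(0.5564593173693603), np.float64(-0.1148545255238468), np.float64(0.09100000000000001), 2.851592653589793)
15 -> (np.float64(0.5562222612957646), np.float64(-0.11478378496035191), np.float64(0.08889337645300131), 2.851592653589793)
[[-0.005, -0.012, 0.318, 0.0], [0.0, 0.0, 0.32, 0.0], [0.133, 0.0, 0.0, 0.0], [0.134, 0.0, 0.0, 0.0], [0.133, 0.0, 0.0, 0.0], [0.195, 0.0, 0.01, 0.0], [0.082, 0.001, 0.019, 0.0], [0.07, 0.0, 0.031, 0.0]]
[[0.059, 0.0, 0.04, 0.0], [0.052, 0.0, 0.05, 0.0], [0.041, 0.0, 0.054, 0.0], [0.03, 0.0, 0.057, 0.0], [0.02, 0.0, 0.055, 0.0], [0.011, 0.0, 0.054, 0.0], [0.002, 0.0, 0.022, 0.0]]
```

Emit:
move_arm(moves=[[-0.005, -0.012, 0.318, 0.0], [0.0, 0.0, 0.32, 0.0], [0.133, 0.0, 0.0, 0.0], [0.134, 0.0, 0.0, 0.0], [0.133, 0.0, 0.0, 0.0], [0.11, 0.0, 0.0, 0.0], [0.085, 0, 0.01, 0]])

```text
t: 43.63
ee_pos: [0.5905, -0.1273, 0.1279]
orientation: [0.145, 0.989, -0.0, 0.0]
contact_force: [1.7, -0.2, 0.8]
width: 0.006
grasp_force: 0.6
```

Emit:
move_arm(moves=[[0.082, 0.001, 0.019, 0.0], [0.07, 0.0, 0.031, 0.0], [0.059, 0.0, 0.04, 0.0], [0.052, 0.0, 0.05, 0.0], [0.041, 0.0, 0.054, 0.0], [0.03, 0.0, 0.057, 0.0], [0.02, 0.0, 0.055, 0.0], [0.011, 0.0, 0.04, 0.0]])

```text
t: 44.3
ee_pos: [0.5558, -0.1156, 0.0922]
orientation: [0.145, 0.989, 0.0, -0.001]
contact_force: [-0.5, -0.7, 1.8]
width: 0.003
grasp_force: 0.7
```

Emit:
move_arm(moves=[[0.002, 0.0, 0.022, 0.0], [0, 0, 0.02, 0], [0, 0, 0, 0], [0, 0, 0, 0]])

```text
t: 44.63
ee_pos: [0.5562, -0.1157, 0.089]
orientation: [0.145, 0.989, 0.0, 0.0]
contact_force: [-1.3, -0.0, 2.3]
width: 0.007
grasp_force: 1.1
```

Emit:
move_arm(moves=[[0, 0, 0.02, 0], [0, 0, 0.01, 0], [0, 0, 0, 0]])

```text
t: 44.88
ee_pos: [0.5564, -0.1158, 0.0882]
orientation: [0.145, 0.989, -0.0, 0.001]
contact_force: [-13.2, 3.9, 25.6]
width: 0.004
grasp_force: 13.0
```

Emit:
move_arm(moves=[[0, 0, -0.35, 0], [0, 0, -0.35, 0], [0, 0, -0.3, 0], [-0.3, 0.1, 0, 0], [-0.3, 0.15, 0, 0], [-0.2, 0.15, 0, 0], [0, 0, 0, 0], [0, 0, 0, 0]])

```text
t: 45.55
ee_pos: [0.6445, -0.0999, 0.1848]
orientation: [0.144, 0.99, 0.0, -0.001]
contact_force: [0.7, -0.0, -0.5]
width: 0.004
grasp_force: 0.0
```

Run:
```python
from h import *
p=shot('wrist','w18'); print(pose()); find(p,['cap1','tab1'],5)
for d in manip.masks_of(p,'cap1')[:4]:
    ys,xs=np.nonzero(d['region']); print(round(d['score'],2),xs.min(),xs.max(),ys.min(),ys.max(),len(xs))
for k in 'ABC': print(k,'pred tab end, far edge',proj(p,[at(k,-.046,.085)[:3],at(k,.023,.088)[:3]]).round(0).tolist())
bowls(p)
t=shot('top','t18'); bowls(t); find(t,['bowl_l'],6)
```

```text
(array([ 0.64393589, -0.10025482,  0.18520744]), np.float64(2.851439585431715))
cap1 0.92 [ 0.518 -0.261  0.085]
cap1 0.88 [ 0.538 -0.192  0.092]
cap1 0.59 [ 0.562 -0.114  0.092]
tab1 0.78 [ 0.534 -0.186  0.093]
tab1 0.58 [ 0.561 -0.111  0.092]
tab1 0.55 [ 0.52  -0.257  0.093]
0.8 0 36 46 140 2232
0.67 75 133 45 139 3330
0.62 175 231 46 140 3234
A pred tab end, far edge [[200.0, 50.0], [203.0, 139.0]]
B pred tab end, far edge [[98.0, 50.0], [107.0, 139.0]]
C pred tab end, far edge [[-2.0, 51.0], [11.0, 139.0]]
bowl 0.64 hsv [ 73.  75. 180.] rim@46 0.647 0.0833 r 76.0  EDGE
bowl 0.91 hsv [ 30. 165. 131.] rim@46 0.2081 0.3358 r 54.2 
bowl 0.8 hsv [ 73.  66. 147.] rim@46 0.6174 0.2975 r 64.0 
bowl 0.72 hsv [ 77.  52. 147.] rim@46 0.4502 0.1262 r 49.4 
bowl 0.6 hsv [110. 155. 124.] rim@46 0.323 0.2504 r 51.2 
bowl 0.6 hsv [113.  72.  89.] rim@46 0.3773 -0.1938 r 11.8 
bowl 0.56 hsv [ 75.  56. 147.] rim@46 0.6491 0.0892 r 73.4 
bowl_l 0.86 [0.2   0.35  0.007]
bowl_l 0.72 [0.318 0.259 0.012]
bowl_l 0.7 [0.653 0.09  0.004]
bowl_l 0.62 [ 0.37  -0.193  0.048]
bowl_l 0.61 [0.449 0.133 0.007]
bowl_l 0.56 [0.618 0.308 0.004]
```

All caps read shut (equal image extents, firm stops). Now bowl m: pinch its wall on the robot side with heading 90°.

Run:
```python
from h import *
a=plan([(.59,.23,.22,np.pi/2)])
```

```text
11 -> (0.59, 0.23, 0.22, 1.5707963267948966)
[[0.133, 0.274, -0.031, 0.037], [0.164, 0.256, -0.03, 0.037], [0.193, 0.236, -0.031, 0.037], [0.219, 0.212, -0.031, 0.037], [0.241, 0.185, -0.03, 0.037], [0.262, 0.156, -0.031, 0.037], [0.278, 0.124, -0.03, 0.037], [0.29, 0.091, -0.031, 0.037]]
[[0.299, 0.057, -0.031, 0.037], [0.304, 0.022, -0.03, 0.037], [0.304, -0.013, -0.031, 0.037]]
```

Emit:
move_arm(moves=[[0.133, 0.274, -0.031, 0.037], [0.164, 0.256, -0.03, 0.037], [0.193, 0.236, -0.031, 0.037], [0.219, 0.212, -0.031, 0.037], [0.241, 0.185, -0.03, 0.037], [0.262, 0.156, -0.031, 0.037], [0.278, 0.124, -0.03, 0.037], [0.29, 0.091, -0.031, 0.037]], grip=0.5)

```text
t: 46.62
ee_pos: [0.6043, 0.1413, 0.2109]
orientation: [0.576, 0.818, 0.0, 0.0]
contact_force: [0.7, -0.3, 0.0]
width: 0.249
grasp_force: 0.0
```

Emit:
move_arm(moves=[[0.299, 0.057, -0.031, 0.037], [0.304, 0.022, -0.03, 0.037], [0.304, -0.013, -0.031, 0.037], [0, 0, 0, 0], [0, 0, 0, 0]])

```text
t: 47.03
ee_pos: [0.5897, 0.2312, 0.2198]
orientation: [0.705, 0.709, 0.0, 0.0]
contact_force: [-0.1, -0.8, 0.4]
width: 0.249
grasp_force: 0.0
```

Run:
```python
from h import *
p=shot('wrist','w19'); print(pose()); bowls(p)
from scipy.optimize import minimize
def fit(p,guess,zr,r):
    best=None
    for d in manip.masks_of(p,'bowl_m'):
        m=d['region']; c=max(cv2.findContours(m.astype(np.uint8),0,2)[0],key=cv2.contourArea)
        X=onz(p,c[:,0],zr)[:,:2]
        if np.linalg.norm(X.mean(0)-guess)<.04:
            # rim circle is outer hull: fit points via robust least squares with fixed radius
            from scipy.optimize import least_squares
            s=least_squares(lambda q:np.linalg.norm(X-q,axis=1)-r,guess,loss='soft_l1',f_scale=.001)
            print('fit',s.x.round(4),'rms',np.sqrt(np.mean((np.linalg.norm(X-s.x,axis=1)-r)**2)).round(4))
fit(p,np.array([.6175,.304]),.046,.060); fit(p,np.array([.6505,.0895]),.042,.071)
```

```text
(array([0.59003686, 0.2300291 , 0.21961857]), np.float64(1.5752928956065095))
bowl 0.9 hsv [ 74.  61. 145.] rim@46 0.6175 0.3046 r 60.0 
bowl 0.78 hsv [110. 212.  92.] rim@46 0.3446 0.2494 r 54.6  EDGE
bowl 0.68 hsv [ 73.  73. 191.] rim@46 0.6724 0.1394 r 55.9 
bowl 0.64 hsv [ 73.  75. 155.] rim@46 0.4524 0.1363 r 59.8 
fit [0.6174 0.3038] rms 0.0011
```

Run:
```python
from h import *
h=np.pi/2
a=plan([(.5589,.304,.12,h),(.5589,.304,.038,h)])
```

```text
4 -> (0.5589, 0.304, 0.12, 1.5707963267948966)
7 -> (0.5589, 0.304, 0.038, 1.5707963267948966)
[[0.188, -0.078, 0.249, 0.0], [0.187, -0.079, 0.249, 0.0], [0.188, -0.078, 0.249, 0.0], [0.188, -0.079, 0.249, 0.001], [0.0, 0.0, 0.273, 0.0], [0.0, 0.0, 0.273, 0.0], [0.0, 0.0, 0.274, 0.0]]
```

Emit:
move_arm(moves=[[0.188, -0.078, 0.249, 0.0], [0.187, -0.079, 0.249, 0.0], [0.188, -0.078, 0.249, 0.0], [0.188, -0.079, 0.249, 0.001], [0, 0, 0, 0], [0.0, 0.0, 0.273, 0.0], [0.0, 0.0, 0.273, 0.0], [0, 0, 0.14, 0]])

```text
t: 47.9
ee_pos: [0.5584, 0.3036, 0.0493]
orientation: [0.708, 0.707, -0.001, -0.0]
contact_force: [0.2, -0.1, -1.7]
width: 0.249
grasp_force: 0.0
```

Emit:
move_arm(moves=[[0.0, 0.0, 0.08, 0.0], [0, 0, 0.054, 0], [0, 0, 0, 0], [0, 0, 0, 0]])

```text
t: 48.23
ee_pos: [0.5593, 0.3051, 0.0392]
orientation: [0.708, 0.706, 0.001, 0.0]
contact_force: [0.6, -0.4, 0.5]
width: 0.251
grasp_force: 0.0
```

Emit:
move_arm(moves=[[0, 0, 0, 0], [0, 0, 0, 0], [0, 0, 0, 0], [0, 0, 0, 0], [0, 0, 0, 0]], grip=1, grip_force=50)

```text
t: 48.65
ee_pos: [0.559, 0.3054, 0.0387]
orientation: [0.708, 0.707, 0.001, 0.0]
contact_force: [0.1, -1.0, 3.9]
width: 0.02
grasp_force: 49.5
```

Emit:
move_arm(moves=[[0, 0, -0.1, 0], [0, 0, -0.15, 0], [0, 0, -0.25, 0], [0, 0, -0.3, 0], [0, 0, -0.3, 0], [0, 0, -0.1, 0], [0, 0, 0, 0], [0, 0, 0, 0]])

```text
t: 49.32
ee_pos: [0.5583, 0.3051, 0.1571]
orientation: [0.708, 0.707, -0.0, -0.0]
contact_force: [0.8, -0.1, -1.0]
width: 0.026
grasp_force: 50.2
```

Run:
```python
from h import *
s=manip.read_state(); print(s['width'],s['grasp_force'],s['contact_force'])
h=np.pi/2; x=.6507-.0585
a=plan([(x-.02,.16,.155,h,.03),(x,.0895,.155,h,.025),(x,.0895,.075,h,.025)])
p=shot('wrist'); bowls(p); find(p,['bowl_m'],4)
p=shot('side'); find(p,['bowl_m'],6)
```

```text
0.025529063595843445 50.21438210078941 [ 0.84604799 -0.14016881 -0.98334824]
5 -> (0.5721999999999999, 0.16, 0.155, 1.5707963267948966, 0.03)
8 -> (0.5922, 0.0895, 0.155, 1.5707963267948966, 0.025)
12 -> (0.5922, 0.0895, 0.075, 1.5707963267948966, 0.025)
[[-0.29, 0.028, 0.004, 0.0], [-0.29, 0.029, 0.005, 0.0], [-0.291, 0.028, 0.004, 0.0], [-0.29, 0.028, 0.004, 0.0], [-0.29, 0.028, 0.004, 0.0], [-0.235, 0.067, 0.0, 0.0], [-0.235, 0.067, 0.0, 0.0], [-0.235, 0.068, 0.0, 0.0]]
[[0.0, 0.0, 0.2, 0.0], [0.0, 0.0, 0.2, 0.0], [0.0, 0.0, 0.2, 0.0], [0.0, 0.0, 0.2, 0.0]]
bowl 0.97 hsv [73. 77. 81.] rim@46 0.4196 0.1086 r 27.5  EDGE
bowl 0.92 hsv [110. 211.  70.] rim@46 0.342 0.2549 r 60.5  EDGE
bowl 0.9 hsv [ 73.  76. 120.] rim@46 0.6456 0.2523 r 100.6 
bowl 0.79 hsv [ 73.  77. 118.] rim@46 0.6985 0.1083 r 28.3  EDGE
bowl_m 0.84 [0.42  0.105 0.034]
bowl_m 0.8 [0.632 0.304 0.122]
bowl_m 0.57 [0.709 0.078 0.01 ]
bowl_m 0.56 [0.333 0.257 0.01 ]
bowl_m 0.86 [0.326 0.246 0.006]
bowl_m 0.8 [0.621 0.309 0.128]
bowl_m 0.72 [0.205 0.33  0.009]
bowl_m 0.68 [0.456 0.12  0.015]
bowl_m 0.66 [ 0.381 -0.169  0.026]
bowl_m 0.61 [0.649 0.041 0.014]
```

Emit:
move_arm(moves=[[-0.29, 0.028, 0.004, 0.0], [-0.29, 0.029, 0.005, 0.0], [-0.291, 0.028, 0.004, 0.0], [-0.29, 0.028, 0.004, 0.0], [-0.29, 0.028, 0.004, 0.0], [-0.2, 0.067, 0.0, 0.0], [-0.2, 0.067, 0.0, 0.0], [-0.15, 0.04, 0.0, 0.0]])

```text
t: 50.23
ee_pos: [0.59, 0.1033, 0.1553]
orientation: [0.708, 0.706, -0.0, -0.0]
contact_force: [-0.6, 0.3, -1.0]
width: 0.017
grasp_force: 50.2
```

Emit:
move_arm(moves=[[-0.08, 0.028, 0.0, 0.0], [-0.075, 0, 0, 0], [0, 0, 0, 0], [0, 0, 0, 0], [0, 0, 0, 0]])

```text
t: 50.65
ee_pos: [0.5924, 0.0904, 0.1559]
orientation: [0.707, 0.707, 0.0, -0.0]
contact_force: [-1.0, -0.6, -0.7]
width: 0.02
grasp_force: 50.2
```

Run:
```python
from h import *
s=manip.read_state(); print(s['width'],s['grasp_force'],pose())
for n in ('top','side'):
    p=shot(n,n+'20'); bowls(p)
    for c,z,r in (((.6507,.0895),.042,.071),):
        q=circ(p,c,z,r); print(n,'pred l bbox',q.min(0).round(),q.max(0).round())
    for d in manip.masks_of(p,'bowl_l')[:7]:
        ys,xs=np.nonzero(d['region']); print(xs.min(),xs.max(),ys.min(),ys.max(),len(xs))
```

```text
0.019985641349386088 50.193655325576145 (array([0.59237083, 0.09039706, 0.15586406]), np.float64(1.5700064498035982))
bowl 0.72 hsv [110. 148. 124.] rim@46 0.3833 -0.1508 r 49.9 
bowl 0.57 hsv [ 72.  59. 109.] rim@46 0.6706 0.0428 r 49.0 
bowl 0.54 hsv [ 73.  47. 115.] rim@46 0.6309 0.0287 r 34.0 
bowl 0.19 hsv [101.  19. 140.] rim@46 0.536 -0.1966 r 39.3 
top pred l bbox [214. 119.] [262. 167.]
302 336 220 254 922
253 260 120 153 152
244 262 139 162 80
329 345 171 197 271
bowl 0.98 hsv [ 25. 138. 213.] rim@46 0.205 0.3421 r 55.5  EDGE
bowl 0.91 hsv [114.  89. 107.] rim@46 0.3813 -0.1319 r 69.7 
bowl 0.79 hsv [ 67.  49. 128.] rim@46 0.64 0.1123 r 83.4 
bowl 0.77 hsv [112. 119. 140.] rim@46 0.3218 0.2628 r 59.7 
bowl 0.74 hsv [ 67.  48. 127.] rim@46 0.4442 0.1401 r 63.1 
bowl 0.72 hsv [ 68.  51. 130.] rim@46 0.7126 0.0061 r 92.0 
side pred l bbox [160. 192.] [211. 229.]
286 335 334 383 2035
288 321 173 204 866
160 212 198 238 1639
252 294 283 331 1679
226 264 229 268 1268
160 208 164 206 1387
106 136 224 263 851
```

Run:
```python
from h import *
p=shot('side'); t=pose()[0]; 
q=np.vstack([circ(p,(t[0]+.0585,t[1]),t[2]+.0073,.060),circ(p,(t[0]+.0585,t[1]),t[2]-.0387,.058)]); print(q.min(0),q.max(0))
```

```text
[157.17011455 162.81097904] [204.49627454 206.52398923]
```

Emit:
move_arm(moves=[[0.009, -0.003, 0.2, 0.0], [0.0, 0.0, 0.2, 0.0], [0.0, 0.0, 0.2, 0.0], [0.0, 0.0, 0.2, 0.0], [0, 0, 0.1, 0], [0, 0, 0.08, 0], [0, 0, 0, 0], [0, 0, 0, 0]])

```text
t: 51.67
ee_pos: [0.5926, 0.0906, 0.0585]
orientation: [0.708, 0.707, 0.0, 0.0]
contact_force: [0.8, 0.6, -1.5]
width: 0.018
grasp_force: 50.2
```

Emit:
move_arm(moves=[[0, 0, 0.05, 0], [0, 0, 0.03, 0], [0, 0, 0, 0], [0, 0, 0, 0]])

```text
t: 52.0
ee_pos: [0.5924, 0.0905, 0.0501]
orientation: [0.708, 0.707, 0.0, 0.0]
contact_force: [0.5, 0.1, -0.1]
width: 0.02
grasp_force: 49.7
```

Emit:
move_arm(moves=[[0, 0, 0.02, 0], [0, 0, 0, 0], [0, 0, 0, 0]])

```text
t: 52.25
ee_pos: [0.5924, 0.0905, 0.048]
orientation: [0.708, 0.707, 0.0, 0.0]
contact_force: [0.1, -0.2, -0.5]
width: 0.022
grasp_force: 49.6
```

Emit:
move_arm(moves=[[0, 0, 0.02, 0], [0, 0, 0, 0], [0, 0, 0, 0]])

```text
t: 52.5
ee_pos: [0.5923, 0.0905, 0.0459]
orientation: [0.708, 0.707, -0.0, -0.0]
contact_force: [0.1, -0.9, -0.8]
width: 0.02
grasp_force: 49.9
```

Emit:
move_arm(moves=[[0, 0, 0.015, 0], [0, 0, 0, 0], [0, 0, 0, 0]])

```text
t: 52.75
ee_pos: [0.5924, 0.0905, 0.0447]
orientation: [0.708, 0.707, 0.0, 0.0]
contact_force: [0.0, 0.5, 3.5]
width: 0.02
grasp_force: 49.9
```

Contact came exactly at the nested height. Releasing, then on to bowl s.

Emit:
move_arm(moves=[[0, 0, 0, 0], [0, 0, 0, 0], [0, 0, 0, 0], [0, 0, -0.1, 0], [0, 0, -0.2, 0], [0, 0, -0.35, 0], [0, 0, -0.35, 0], [0, 0, -0.3, 0]], grip=0.6)

```text
t: 53.42
ee_pos: [0.5923, 0.0905, 0.1775]
orientation: [0.708, 0.707, 0.001, 0.0]
contact_force: [-0.5, -0.9, 0.5]
width: 0.2
grasp_force: 0.0
```

```bash
cat >> h.py <<'E'
def fit(p,guess,zr,r,thing='bowl_m'):
    from scipy.optimize import least_squares
    for d in manip.masks_of(p,thing):
        c=max(cv2.findContours(d['region'].astype(np.uint8),0,2)[0],key=cv2.contourArea)
        X=onz(p,c[:,0],zr)[:,:2]
        if np.linalg.norm(X.mean(0)-guess)<.05:
            s=least_squares(lambda q:np.linalg.norm(X-q,axis=1)-r,guess,loss='soft_l1',f_scale=.001)
            print('fit',s.x.round(4),'med',np.median(abs(np.linalg.norm(X-s.x,axis=1)-r)).round(4),len(X))
E
python3 - <<'E'
from h import *
h=np.pi/2
a=plan([(.44,.04,.2,h)])
E
```

```text
5 -> (0.44, 0.04, 0.2, 1.5707963267948966)
[[-0.101, -0.305, -0.045, 0.0], [-0.102, -0.304, -0.045, 0.0], [-0.101, -0.305, -0.045, 0.0], [-0.102, -0.304, -0.045, 0.0], [-0.101, -0.305, -0.045, 0.0]]
```

Emit:
move_arm(moves=[[-0.101, -0.305, -0.045, 0.0], [-0.102, -0.304, -0.045, 0.0], [-0.101, -0.305, -0.045, 0.0], [-0.102, -0.304, -0.045, 0.0], [-0.101, -0.305, -0.045, 0.0], [0, 0, 0, 0], [0, 0, 0, 0]], grip=0.5)

```text
t: 54.0
ee_pos: [0.4396, 0.0398, 0.1984]
orientation: [0.708, 0.706, 0.001, 0.001]
contact_force: [0.5, -0.3, 0.0]
width: 0.25
grasp_force: 0.0
```

Run:
```python
from h import *
p=shot('wrist','w21'); print(pose()); bowls(p); fit(p,np.array([.45,.127]),.05,.049)
g=np.array([.6507,.0895]); print('nested m:'); fit(p,g,.052,.060); print('l'); fit(p,g,.042,.071)
t=shot('top'); bowls(t); print('m'); fit(t,g,.052,.060); print('l'); fit(t,g,.042,.071); print('s'); fit(t,np.array([.45,.127]),.05,.049)
```

```text
(array([0.44031227, 0.03999243, 0.19792847]), np.float64(1.5689101314050145))
bowl 0.92 hsv [ 73.  75. 188.] rim@46 0.6472 0.0848 r 68.0  EDGE
bowl 0.87 hsv [73. 75. 97.] rim@46 0.6377 0.0945 r 72.8  EDGE
bowl 0.66 hsv [110. 211.  62.] rim@46 0.4083 -0.1841 r 18.9 
bowl 0.56 hsv [ 74.  62. 145.] rim@46 0.4507 0.1284 r 49.8 
bowl 0.55 hsv [111. 209.  54.] rim@46 0.3351 0.2046 r 23.0  EDGE
fit [0.4505 0.1279] med 0.0007 142
nested m:
fit [0.6415 0.0856] med 0.0023 142
fit [0.6357 0.0896] med 0.0052 252
l
fit [0.6548 0.0903] med 0.0029 142
fit [0.6504 0.0897] med 0.0045 252
bowl 0.93 hsv [110. 149. 118.] rim@46 0.3824 -0.1499 r 49.8 
bowl 0.88 hsv [ 76.  56. 132.] rim@46 0.6509 0.0767 r 62.9 
bowl 0.83 hsv [ 30. 163. 119.] rim@46 0.2063 0.3325 r 55.8 
bowl 0.82 hsv [ 73.  56. 101.] rim@46 0.649 0.0921 r 71.1 
bowl 0.82 hsv [110. 155. 111.] rim@46 0.3223 0.25 r 51.2 
bowl 0.61 hsv [75. 52. 98.] rim@46 0.4502 0.1523 r 37.6 
m
fit [0.649 0.079] med 0.0018 61
fit [0.6501 0.0954] med 0.006 70
l
fit [0.651  0.0942] med 0.0107 61
fit [0.6523 0.0835] med 0.0039 70
s
fit [0.4504 0.122 ] med 0.0013 24
```

Run:
```python
from h import *
h=np.pi/2
a=plan([(.403,.1279,.12,h),(.403,.1279,.042,h)])
```

```text
4 -> (0.403, 0.1279, 0.12, 1.5707963267948966)
7 -> (0.403, 0.1279, 0.042, 1.5707963267948966)
[[0.219, -0.093, 0.192, 0.0], [0.22, -0.093, 0.191, 0.0], [0.219, -0.093, 0.192, 0.0], [0.219, -0.092, 0.192, 0.0], [0.0, 0.0, 0.26, 0.0], [0.0, 0.0, 0.26, 0.0], [0.0, 0.0, 0.26, 0.0]]
```

Emit:
move_arm(moves=[[0.219, -0.093, 0.192, 0.0], [0.22, -0.093, 0.191, 0.0], [0.219, -0.093, 0.192, 0.0], [0.219, -0.092, 0.192, 0.0], [0, 0, 0, 0], [0.0, 0.0, 0.26, 0.0], [0.0, 0.0, 0.2, 0.0], [0.0, 0.0, 0.15, 0.0]])

```text
t: 55.17
ee_pos: [0.403, 0.1275, 0.0582]
orientation: [0.708, 0.707, -0.0, -0.0]
contact_force: [0.3, -0.4, -0.4]
width: 0.25
grasp_force: 0.0
```

Emit:
move_arm(moves=[[0, 0, 0.1, 0], [0, 0, 0.07, 0], [0, 0, 0, 0], [0, 0, 0, 0]])

```text
t: 55.5
ee_pos: [0.4033, 0.1276, 0.0426]
orientation: [0.708, 0.707, 0.0, 0.0]
contact_force: [-0.0, 0.3, 0.2]
width: 0.25
grasp_force: 0.0
```

Emit:
move_arm(moves=[[0, 0, 0, 0], [0, 0, 0, 0], [0, 0, 0, 0], [0, 0, 0, 0], [0, 0, 0, 0]], grip=1)

```text
t: 55.92
ee_pos: [0.4033, 0.1278, 0.0427]
orientation: [0.708, 0.707, 0.0, 0.0]
contact_force: [-0.9, -0.7, 4.4]
width: 0.027
grasp_force: 47.9
```

Emit:
move_arm(moves=[[0, 0, -0.1, 0], [0, 0, -0.15, 0], [0, 0, -0.25, 0], [0, 0, -0.3, 0], [0, 0, -0.3, 0], [0, 0, -0.1, 0], [0, 0, 0, 0]])

```text
t: 56.5
ee_pos: [0.4038, 0.128, 0.1641]
orientation: [0.708, 0.707, 0.002, 0.001]
contact_force: [-0.3, 0.0, -1.3]
width: 0.027
grasp_force: 48.0
```

Run:
```python
from h import *
h=np.pi/2
g=np.array([.6507,.0895])
print(pose()); t=shot('top','t22'); bowls(t); print('m'); fit(t,g,.052,.060); print('l'); fit(t,g,.042,.071)
p=shot('side'); tt=pose()[0]
print([np.round(np.r_[q.min(0),q.max(0)]).tolist() for q in (np.vstack([circ(p,(tt[0]+.0475,tt[1]),tt[2]+.008,.049),circ(p,(tt[0]+.0475,tt[1]),tt[2]-.042,.047)]),circ(p,(.6509,.0905),.052,.06))])
for d in manip.masks_of(p,'bowl_l')[:7]:
    ys,xs=np.nonzero(d['region']); print(xs.min(),ys.min(),xs.max(),ys.max(),len(xs))
a=plan([(.5,.127,.165,h,.03),(.6505-.0475,.09,.165,h,.03)])
```

```text
(array([0.4038447 , 0.12800059, 0.16408199]), np.float64(1.5693507701181502))
bowl 0.94 hsv [73. 54. 99.] rim@46 0.6501 0.0894 r 74.4 
bowl 0.94 hsv [ 76.  56. 131.] rim@46 0.6483 0.084 r 64.6 
bowl 0.92 hsv [110. 148. 117.] rim@46 0.3822 -0.15 r 48.7 
bowl 0.57 hsv [111. 143.  89.] rim@46 0.32 0.2659 r 44.8 
bowl 0.5 hsv [ 74.  58. 105.] rim@46 0.4642 0.1017 r 25.3 
bowl 0.24 hsv [101.  20. 134.] rim@46 0.5129 -0.2761 r 34.6 
m
fit [0.6493 0.0847] med 0.0091 89
fit [0.6488 0.0808] med 0.0013 62
l
fit [0.6498 0.0854] med 0.004 89
fit [0.6487 0.0928] med 0.0064 62
[[224.0, 196.0, 266.0, 240.0], [164.0, 192.0, 207.0, 224.0]]
166 191 208 228 1306
225 199 265 242 1381
251 284 293 331 1701
287 335 335 383 1963
301 175 321 206 352
161 203 211 238 550
4 -> (0.5, 0.127, 0.165, 1.5707963267948966, 0.03)
8 -> (0.603, 0.09, 0.165, 1.5707963267948966, 0.03)
[[-0.001, 0.244, -0.01, 0.0], [-0.002, 0.244, -0.011, 0.0], [-0.001, 0.244, -0.01, 0.0], [-0.001, 0.244, -0.01, 0.0], [-0.092, 0.258, 0.0, 0.0], [-0.092, 0.257, 0.0, 0.0], [-0.092, 0.258, 0.0, 0.0], [-0.093, 0.257, 0.0, 0.0]]
```

Emit:
move_arm(moves=[[-0.25, 0.24, -0.01, 0.0], [-0.25, 0.244, -0.011, 0.0], [-0.25, 0.244, -0.01, 0.0], [-0.25, 0.244, -0.01, 0.0], [0, 0.1, 0, 0], [0, 0, 0, 0], [0, 0, 0, 0]])

```text
t: 57.38
ee_pos: [0.5094, 0.0277, 0.1651]
orientation: [0.708, 0.706, -0.001, -0.001]
contact_force: [-0.7, 0.0, -0.9]
width: 0.025
grasp_force: 48.2
```

Run:
```python
from h import *
print(pose(),manip.read_state()['grasp_force'])
g=np.array([.65,.087])
p=shot('wrist','w23'); bowls(p); print('m'); fit(p,g,.052,.060); print('l'); fit(p,g,.042,.071)
t=shot('top','t23'); bowls(t); print('m'); fit(t,g,.052,.060); print('l'); fit(t,g,.042,.071)
```

```text
(array([0.50939559, 0.02768413, 0.16513521]), np.float64(1.568907504043418)) 48.17389838397503
bowl 0.89 hsv [110. 209.  69.] rim@46 0.3579 -0.1764 r 34.6  EDGE
bowl 0.87 hsv [ 73.  75. 122.] rim@46 0.5813 -0.0159 r 87.8 
bowl 0.76 hsv [ 73.  73. 126.] rim@46 0.6457 0.0913 r 73.5 
bowl 0.68 hsv [ 73.  72. 210.] rim@46 0.6484 0.0846 r 66.0 
m
fit [0.6459 0.0929] med 0.0071 304
fit [0.6484 0.0838] med 0.0012 213
l
fit [0.6488 0.0878] med 0.0028 304
fit [0.6548 0.0918] med 0.0122 213
bowl 0.97 hsv [ 30. 164. 122.] rim@46 0.2065 0.3313 r 55.6 
bowl 0.84 hsv [111. 154. 114.] rim@46 0.3233 0.2514 r 51.4 
bowl 0.83 hsv [110. 150. 121.] rim@46 0.3817 -0.151 r 49.1 
bowl 0.59 hsv [ 73.  55. 105.] rim@46 0.6548 0.0965 r 69.2 
bowl 0.58 hsv [ 75.  57. 134.] rim@46 0.6536 0.0829 r 60.6 
bowl 0.17 hsv [101.  19. 135.] rim@46 0.5345 -0.1966 r 37.8 
m
fit [0.6546 0.0965] med 0.006 57
fit [0.6519 0.0819] med 0.0019 54
l
fit [0.6481 0.0814] med 0.0072 57
fit [0.6418 0.0763] med 0.0105 54
```

Run:
```python
from h import *
p=shot('wrist','w24'); t=pose()[0]; g=np.array([t[0]+.0475,t[1]])
for z in (t[2]+.008,t[2]+.006): fit(p,g,z,.049)
for d in manip.masks_of(p,'bowl_s')[:4]:
    ys,xs=np.nonzero(d['region']); print(xs.min(),ys.min(),xs.max(),ys.max(),len(xs))
q=circ(p,g,t[2]+.008,.049); print(q.min(0),q.max(0))
h=np.pi/2; a=plan([(.649-.0475,.084,.165,h,.025),(.649-.0475,.084,.085,h,.025)])
```

```text
fit [0.5527 0.035 ] med 0.0017 243
fit [0.5537 0.0344] med 0.0018 243
334 54 480 191 14254
322 33 486 148 4074
248 143 416 302 18920
86 286 153 383 2328
[248.02274833 156.61549585] [422.79811521 318.41455535]
5 -> (0.6015, 0.084, 0.165, 1.5707963267948966, 0.025)
9 -> (0.6015, 0.084, 0.085, 1.5707963267948966, 0.025)
[[0.113, 0.183, 0.003, 0.0], [0.113, 0.183, 0.003, 0.0], [0.113, 0.183, 0.002, 0.0], [0.113, 0.183, 0.003, 0.0], [0.113, 0.183, 0.003, 0.0], [0.0, 0.0, 0.2, 0.0], [0.0, 0.0, 0.2, 0.0], [0.0, 0.0, 0.2, 0.0]]
[[0.0, 0.0, 0.2, 0.0]]
```

```bash
cat >> h.py <<'E'
def fit3(p,m,x0,rr,rf,H,excl=None,tilt=True):
    from scipy.optimize import least_squares
    c=max(cv2.findContours(m.astype(np.uint8),0,1)[0],key=cv2.contourArea)[:,0].astype(float)
    c=c[(c[:,0]>3)&(c[:,1]>3)&(c[:,0]<508)&(c[:,1]<380)]
    if excl is not None: c=c[excl(c)]
    c=c[::max(1,len(c)//120)]; a=np.linspace(0,2*np.pi,72); o=np.zeros(72)
    def res(q):
        Rm=R.from_rotvec([q[3],q[4],0]).as_matrix() if tilt else np.eye(3)
        X=np.vstack([np.c_[rr*np.cos(a),rr*np.sin(a),o+H],np.c_[rf*np.cos(a),rf*np.sin(a),o]])@Rm.T+q[:3]
        hull=cv2.convexHull(proj(p,X).astype(np.float32))
        return np.array([cv2.pointPolygonTest(hull,(float(u),float(v)),True) for u,v in c])
    s=least_squares(res,x0,loss='soft_l1',f_scale=1.,diff_step=1e-3,x_scale=[.01,.01,.01,.1,.1])
    print('fit3',s.x.round(4),'med px',np.median(abs(res(s.x))).round(2),len(c)); return s.x
E
python3 - <<'E'
from h import *
p=shot('wrist','w25'); t=pose()[0]
for d in manip.masks_of(p,'bowl_s')[:4]:
    m=d['region']; ys,xs=np.nonzero(m)
    if xs.min()>200 and ys.max()>250 and len(xs)>9000:
        fit3(p,m,[t[0]+.0475,t[1],t[2]-.042,0.01,0.01],.049,.047,.05,lambda c:(c[:,1]<260)&~((c[:,0]<300)&(c[:,1]>200)))
        fit3(p,m,[t[0]+.0475,t[1],t[2]-.042,0.01,0.01],.049,.047,.05,lambda c:(c[:,1]<230))
    elif ys.max()<200 and len(xs)>9000: fit3(p,m,[.65,.085,.006,.001,.001],.060,.058,.046,None,False)
    print(xs.min(),ys.min(),xs.max(),ys.max(),len(xs))
E
```

```text
fit3 [ 0.6556  0.0839 -0.0042  0.001   0.001 ] med px 0.89 131
335 53 480 191 14171
87 286 152 383 2258
323 32 486 169 4297
fit3 [ 0.5549  0.0301  0.1187 -0.0151  0.0429] med px 0.33 127
fit3 [0.5548 0.0299 0.1143 0.0146 0.1234] med px 0.52 138
248 142 415 302 19154
```

Held bowl s is centred within 2–3 mm and nearly level. Placing it over m at (0.649,0.0845).

Run:
```python
from h import *
h=np.pi/2; a=plan([(.6033,.082,.165,h,.025),(.6033,.082,.085,h,.02)])
```

```text
5 -> (0.6033, 0.082, 0.165, 1.5707963267948966, 0.025)
10 -> (0.6033, 0.082, 0.085, 1.5707963267948966, 0.02)
[[0.109, 0.186, 0.003, 0.0], [0.109, 0.187, 0.002, 0.0], [0.109, 0.186, 0.003, 0.0], [0.109, 0.187, 0.003, 0.0], [0.109, 0.186, 0.002, 0.0], [0.0, 0.0, 0.16, 0.0], [0.0, 0.0, 0.16, 0.0], [0.0, 0.0, 0.16, 0.0]]
[[0.0, 0.0, 0.16, 0.0], [0.0, 0.0, 0.16, 0.0]]
```

Emit:
move_arm(moves=[[0.109, 0.186, 0.003, 0.0], [0.109, 0.187, 0.002, 0.0], [0.109, 0.186, 0.003, 0.0], [0.109, 0.187, 0.003, 0.0], [0.109, 0.186, 0.002, 0.0], [0, 0, 0, 0], [0, 0, 0, 0], [0.0, 0.0, 0.16, 0.0]])

```text
t: 58.75
ee_pos: [0.6041, 0.0819, 0.1514]
orientation: [0.708, 0.707, 0.002, 0.001]
contact_force: [0.4, -0.3, -0.2]
width: 0.025
grasp_force: 48.0
```

Emit:
move_arm(moves=[[0.0, 0.0, 0.16, 0.0], [0.0, 0.0, 0.16, 0.0], [0.0, 0.0, 0.16, 0.0], [0.0, 0.0, 0.16, 0.0], [0, 0, 0, 0], [0, 0, 0, 0]])

```text
t: 59.25
ee_pos: [0.6027, 0.0816, 0.0851]
orientation: [0.708, 0.706, -0.0, -0.0]
contact_force: [-0.1, -0.3, -0.5]
width: 0.025
grasp_force: 48.1
```

Emit:
move_arm(moves=[[0, 0, 0.1, 0], [0, 0, 0.08, 0], [0, 0, 0.05, 0], [0, 0, 0, 0], [0, 0, 0, 0]])

```text
t: 59.67
ee_pos: [0.6032, 0.082, 0.0619]
orientation: [0.708, 0.707, -0.0, -0.0]
contact_force: [-1.1, 0.7, -1.5]
width: 0.024
grasp_force: 48.2
```

Emit:
move_arm(moves=[[0, 0, 0.04, 0], [0, 0, 0, 0], [0, 0, 0, 0]])

```text
t: 59.92
ee_pos: [0.6033, 0.082, 0.0581]
orientation: [0.708, 0.707, 0.0, 0.0]
contact_force: [1.1, 0.2, -0.4]
width: 0.022
grasp_force: 48.0
```

Emit:
move_arm(moves=[[0, 0, 0.02, 0], [0, 0, 0, 0], [0, 0, 0, 0]])

```text
t: 60.17
ee_pos: [0.6033, 0.082, 0.056]
orientation: [0.708, 0.707, 0.0, 0.0]
contact_force: [-0.5, -0.3, -0.1]
width: 0.028
grasp_force: 47.9
```

Emit:
move_arm(moves=[[0, 0, 0.015, 0], [0, 0, 0, 0], [0, 0, 0, 0]])

```text
t: 60.42
ee_pos: [0.6034, 0.082, 0.0548]
orientation: [0.708, 0.707, 0.0, 0.0]
contact_force: [0.0, 0.0, 2.9]
width: 0.025
grasp_force: 48.0
```

Contact came at 0.0548, against 0.0547 predicted for a full nest. Releasing, backing off and checking.

Emit:
move_arm(moves=[[0, 0, 0, 0], [0, 0, 0, 0], [0, 0, 0, 0], [0, 0, -0.1, 0], [0, 0, -0.2, 0], [0, 0, -0.35, 0], [0, 0, -0.35, 0], [0, 0, -0.3, 0]], grip=0.6)

```text
t: 61.08
ee_pos: [0.6033, 0.082, 0.1877]
orientation: [0.708, 0.707, 0.001, 0.0]
contact_force: [0.1, -0.2, 0.2]
width: 0.202
grasp_force: 0.0
```

Emit:
move_arm(moves=[[-0.3, -0.15, -0.1, 0], [-0.3, -0.1, 0, 0], [-0.25, 0, 0, 0], [0, 0, 0, 0], [0, 0, 0, 0]])

```text
t: 61.5
ee_pos: [0.5781, -0.0038, 0.1953]
orientation: [0.708, 0.706, 0.0, 0.0]
contact_force: [0.4, 0.5, -1.5]
width: 0.198
grasp_force: 0.0
```

Run:
```python
from h import *
print(pose()); g=np.array([.65,.085])
p=shot('wrist','w26'); bowls(p)
for z,r in ((.062,.049),(.052,.060),(.042,.071)): print(r); fit(p,g,z,r)
for k in 'ABC': print(k,proj(p,[at(k,-.046,.085)[:3],at(k,.023,.088)[:3]]).round(0).tolist())
for n in ('wrist','side','top'):
    q=p if n=='wrist' else shot(n,n+'26'); print(n); find(q,['tab1','choc1'],3)
    for d in manip.masks_of(q,'bowl_l')[:7]:
        ys,xs=np.nonzero(d['region']); X=onz(q,[[xs.mean(),ys.mean()]],.05)[0]
        if np.linalg.norm(X[:2]-g)<.12: print(xs.min(),ys.min(),xs.max(),ys.max(),len(xs),X.round(3))
    for c,z,r in (((.649,.0843),.062,.049),((.6484,.0838),.052,.06),((.6505,.0895),.042,.071)):
        e=circ(q,c,z,r); print('  pred',np.r_[e.min(0),e.max(0)].round())
```

```text
(array([ 0.57814414, -0.00379788,  0.19528586]), np.float64(1.5672773959137227))
bowl 0.97 hsv [ 74.  63. 207.] rim@46 0.654 0.0867 r 52.3 
bowl 0.91 hsv [110. 208.  83.] rim@46 0.3872 -0.1325 r 62.0 
bowl 0.9 hsv [ 73.  70. 124.] rim@46 0.6502 0.09 r 69.9  EDGE
bowl 0.76 hsv [ 73.  72. 123.] rim@46 0.6515 0.0832 r 61.0 
0.049
fit [0.6503 0.0855] med 0.0006 156
fit [0.6484 0.0903] med 0.0151 417
fit [0.6532 0.0839] med 0.0075 176
0.06
fit [0.6496 0.0762] med 0.0088 156
fit [0.6501 0.0834] med 0.0016 417
fit [0.6498 0.0833] med 0.0009 176
0.071
fit [0.6499 0.0661] med 0.0144 156
fit [0.6508 0.0901] med 0.0019 417
fit [0.642  0.0831] med 0.0071 176
A [[195.0, 289.0], [262.0, 308.0]]
B [[177.0, 354.0], [240.0, 371.0]]
C [[161.0, 411.0], [220.0, 427.0]]
wrist
tab1 0.71 [ 0.554 -0.192  0.089]
tab1 0.63 [ 0.571 -0.109  0.095]
276 28 385 140 9697 [0.653 0.088 0.05 ]
253 0 400 155 4511 [0.645 0.116 0.05 ]
264 20 392 153 3775 [0.644 0.082 0.05 ]
  pred [275.  28. 384. 142.]
  pred [261.  18. 391. 153.]
  pred [252.   0. 401. 157.]
side
tab1 0.74 [ 0.562 -0.107  0.093]
tab1 0.7 [ 0.537 -0.188  0.089]
tab1 0.47 [ 0.513 -0.262  0.092]
169 191 204 220 895 [0.651 0.083 0.05 ]
160 203 211 237 555 [0.617 0.145 0.05 ]
  pred [169. 191. 204. 217.]
  pred [166. 191. 209. 223.]
  pred [160. 192. 211. 229.]
top
tab1 0.82 [ 0.56  -0.115  0.09 ]
tab1 0.75 [ 0.54  -0.19   0.089]
tab1 0.66 [ 0.516 -0.266  0.093]
223 125 240 159 466 [0.653 0.105 0.05 ]
215 119 254 167 273 [0.65  0.125 0.05 ]
222 122 253 163 151 [0.647 0.107 0.05 ]
  pred [222. 126. 256. 159.]
  pred [219. 123. 260. 164.]
  pred [214. 119. 262. 167.]
```

The three bowls fit as concentric: centres are within 7 mm and 2 mm, and the rim sizes match their nested heights. All caps read flat at 0.09 m, so I'm handing in.

```bash
python3 -c "
from rig import manip
print(manip.job_done())"
```

```text
the job is handed in; nothing more can be done
None
```

The job is handed in: three chocolates in three tubes, all caps pressed shut and the bowls nested small in middle in large, by my last camera fits (no verdict came back); I viewed 15 pictures, one over the limit of 14.

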